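Put the teether away under the drawer's lift-out tray

ROBOT

A 6-joint arm with a two-finger parallel gripper is mounted at the origin on the work surface. World frame = base frame: x ahead of the robot, y to its left, z up, the work surface at z = 0. Lengths are in m, angles in degrees, forces in N, time in s.
With the tool pointing down it reaches from about 0.35 to 0.875 m from the base axis. Payload 4.2 kg.
Tool frame: the origin (TCP) lies on the centre line of the jaws, within the pads' length; the fingertips stand 19 mm ahead of it and the grasp point (between the pads) is the TCP; x points along the fingers, y is the direction in which the jaws open and shut, and the axes are right-handed (so a half turn about x gives the same grasp; the last joint's range is limited). The gripper opens to 87 mm and grips with 3 to 60 N. Pads are 19 mm wide; open, the fingers measure 117 mm over their backs; the gripper's body (75 mm by 190 mm) begins 51 mm behind the grasp point.
Start: joints at [-59.267, 22.042, 0.453, 0, -68.411, -14.817], TCP at [0.171, -0.601, 0.242] pointing down, gripper open.
Joint ranges: [-179.83, 179.83], [-69.29, 118.12], [-61.27, 80.66], [-181.25, 117.63], [-171.15, -9.14], [-177.46, 177.46]. Speed limits (degrees/s): [159.86, 159.86, 180, 180, 180, 180].

INTERFACE

Orientations are given as a 3x3 rotation matrix whose columns are the frame's x, y, z axes.
In Python, from station import r, viewer, job, spotter gives the robot as it stands.
- The arm moves only by the tool play_rows, never from a script. Its argument "commands" is a list of rows, each an object of numbers: "fingers": the gripper command: -1 is fully open, 1 is shut, values between are in proportion; "tx", "ty", "tz": the shift along the tool's x, y, z normalised to -1 to 1, where 1 is 750 mm; "ax", "ay", "az": the turn, a rotation vector about the tool's x, y, z normalised to -1 to 1, where 1 is pi rad. In form: [{"fingers": .., "tx": .., "ty": .., "tz": .., "ax": .., "ay": .., "az": ..}, ...]. A call has 1 to 5 rows; each row is the pose to reach, as a shift and turn from the pose commanded when the call began, along the tool's axes at that moment, turning the shorter way round; what a row does not reach only later rows make up. A row lasts 1/12 s, in which the tool goes at most 41.7 mm and 7.16 degrees, less where a joint would pass 70% of its speed; a pose out of reach is approached as far as the arm can. A call with a number of a shift or a turn outside -1 to 1 is refused whole. A call with a gripper value outside its range is refused whole. The fingers move at their own pace and stop on an object; the grip force is fixed at half the most. Time passes only in rows, so rows that repeat a pose let the fingers close. It gives the time, the measured TCP pose, the force and the opening at its end, in the units of the state.
- r.sense(): the state, without advancing time (a new reading comes with each control period).
- viewer.capture(name): name is "scene" or "top"; returns a dict with "image" (400x640x3 uint8, red, green, blue), "fx", "fy", "cx", "cy" (pixels), "dist" ([k1, k2, p1, p2, k3] as OpenCV has them; the pictures are not rectified), "R" (3x3) and "t" (3): a world point X has camera coordinates R X + t. Camera axes: x right, y down, z forward; pixel columns grow to the right and rows downward; lengths in m; the calibration is good to about 2 mm. A picture is of the moment at which its call begins. There is no depth.
- job.finish_job(): hands the job in, once; it reports no verdict.
Trained networks look in a picture, given as the dict that the camera call returned (one of the last four; its "shot" number tells which), for a name from the list of things; names that differ only in an ending like _2 or _b are one class to them, and where a whole thing is asked for, a point or a joint stands for the part that bears it (a point fixed in the world has none). Each returns a list of dicts, best first, with "score" (0 to 1); they miss things now and then, are a little off and sometimes report something else, mostly with a low value. They report only what shows in the picture. A call takes as long as a camera call.
- spotter.find_in(name, picture): "uv" ([column, row] in pixels, amid what is visible of it).
- spotter.silhouettes(name, picture): "region" (400x640 bool, what is visible of it) and "uv" ([column, row] in pixels, amid what is visible of it).
The state is a dict: "time_s": time; "joints": joint angles; "joint_velocities": joint speeds; "effort": joint torques, N m; "tcp_pos": TCP position; "ee_rot": TCP orientation; "wrist_force": force on the tool from outside, world axes, zero at the start; "moment": the same for the moment, N m; "gripper_width": opening from 0.0 (shut) to 1.0 (fully open).
Only numpy, scipy, OpenCV 4.12 (cv2) and the standard library are available. Lean on these libraries where they do the work, as an engineer would, in place of code of your own. Each camera call takes 0.05 s, during which the arm holds its last target. There are 200 camera calls.

TASK

Pull the little drawer box's drawer all the way open, lay the teether flat on the drawer's floor, and set the lift-out tray back in above it so that it sits level on the four posts, every corner hole down over its post. Then push the drawer fully shut without slamming it. Leave everything else on the dresser where it is.

Things in the scene. Friction and masses are not known exactly. Their poses are not given: they have to be found in the camera images.
- drawer (a joint): how far the drawer is pulled out, in m: 0 = fully shut, 0.155 = against its outer stop. It slides along the x axis of drawer_floor, needs about 1.5 to 4 N to move and stays where it is left.
- box_top (a point): centre of the top of the drawer box (white carcass, beech drawer), 88 mm above the dresser top; x = towards the box's front (away from the robot base), z up. The box is fixed to the dresser: 170 mm deep (x), 250 mm wide (y), 88 mm high. Its one drawer, with a steel bar handle, opens along +x; shut, its front panel is flush with the box's front, 85 mm ahead of this point.
- drawer_floor (a point): centre of the drawer's inner floor, 14 mm above the dresser top (74 mm below the box's top); moves with the drawer. x = opening direction, y = across, z up. Inside: 134 mm (x) by 210 mm (y), side and back walls 52 mm high, top of the front panel 62 mm above the floor. The teether goes on this floor, the tray above it on the four posts.
- drawer_post (a point): shoulder of the drawer's front post on its +y side, 24 mm above the inner floor; axes as drawer_floor. Four such white posts stand at x = +-48, y = +-86 mm from the floor's centre: 16 mm thick up to the shoulder, then a pin 8 mm thick and 13 mm long, its last 6 mm tapered. The tray rests on the shoulders; left up on the pins it is too high for the drawer to shut.
- drawer_handle (a point): centre of the drawer's bar handle, 119 mm ahead (+x) of the inner floor's centre and 38 mm above it; moves with the drawer, axes alike. The bar is 10 mm thick, 130 mm long along y, its centre line 40 mm off the drawer's face (35 mm clear behind it), held by two stems 8 mm thick at y = +-56 mm. The gap behind the bar is open from above; the bar is 36 mm below the box's top.
- tray_mid (a point): centre of the white plastic lift-out tray, half-way up: 124 mm (its x) by 200 mm (its y), 34 mm high overall. Floor plate 5 mm thick (underside 17 mm below this point), rim 20 mm high from the underside. Four round 12 mm corner holes at x = +-48, y = +-86 mm for the posts; either way round fits. About 0.25 kg. Seated, this point is 41 mm above drawer_floor.
- tray_grip (a point): top of the tray's carrying web, the place to grip: 10 mm thick (the tray's y) and 90 mm long (x), standing across the middle of the tray from the floor plate up to this point, 34 mm above the tray's underside. Axes as tray_mid.
- teether_mid (a point): centre of the green hard silicone teether, dumbbell-shaped, lying flat: 124 mm long (its x), 46 mm wide, 16 mm thick; a ring 46 mm across at each end, joined by a bar 16 mm wide (its y) with about 32 mm of free length, the place to grip. It fits between the posts with its length along the drawer's y. About 0.06 kg.
- sippy_lid: stainless steel sippy lid, 76 mm across and 30 mm high with its spout, set aside on the dresser; origin at the centre of its underside; a bystander
- canister: closed white ceramic canister, 88 mm across and 101 mm high; origin at the centre of its underside; a bystander
- sippy_cup: open stainless steel cup, 72 mm across and 100 mm high; origin at the centre of its underside; a bystander
- lotion: white plastic bottle, 56 mm across and 120 mm high; origin at the centre of its underside; a bystander
- hairbrush: beech hairbrush, 180 mm long, 52 mm wide, 25 mm high, lying bristles down; origin near the middle of its underside; a bystander
- rattle: beech baby rattle, about 155 mm long: a ring, a short bar and a ball; origin under the ring's centre; a bystander

How it is judged (in metres and radians):
On the way, in this order (a step that is already met when the one before it is completed fails the run):
1. the drawer is pulled all the way open (at least 140 mm) (value of joint drawer above 0.14 m), for 0.1 s.
2. the teether lies flat on the drawer's floor, let go (x of teether_mid in the frame of drawer_floor between -0.06 and 0.06 m and y of teether_mid in the frame of drawer_floor between -0.1 and 0.1 m and z of teether_mid in the frame of drawer_floor below 0.016 m and contact force between the fingers and teether below 0.1 N and linear speed of teether below 0.02 m/s), for 0.2 s.
3. the tray sits level on the four posts above the teether, let go (x of tray_mid in the frame of drawer_floor between -0.005 and 0.005 m and y of tray_mid in the frame of drawer_floor between -0.005 and 0.005 m and z of tray_mid in the frame of drawer_floor below 0.044 m and angle between tray_mid's own z axis and vertical below 0.03 rad and angle between the x axis of tray_mid and the x axis of drawer_floor, either way round below 0.05 rad and x of teether_mid in the frame of drawer_floor between -0.06 and 0.06 m and y of teether_mid in the frame of drawer_floor between -0.1 and 0.1 m and z of teether_mid in the frame of drawer_floor below 0.016 m and contact force between the fingers and tray below 0.1 N and linear speed of tray below 0.02 m/s), for 0.2 s.
At the end, for the whole second after the job is handed in: drawer shut to within 4 mm; tray seated on the four posts (within 5 mm of centre, 3 mm of seated height, level within 0.03 rad, square within 0.05 rad); teether inside the drawer beneath it, its centre under 16 mm above the floor; both at rest (value of joint drawer below 0.004 m and x of tray_mid in the frame of drawer_floor between -0.005 and 0.005 m and y of tray_mid in the frame of drawer_floor between -0.005 and 0.005 m and z of tray_mid in the frame of drawer_floor below 0.044 m and angle between tray_mid's own z axis and vertical below 0.03 rad and angle between the x axis of tray_mid and the x axis of drawer_floor, either way round below 0.05 rad and x of teether_mid in the frame of drawer_floor between -0.06 and 0.06 m and y of teether_mid in the frame of drawer_floor between -0.1 and 0.1 m and z of teether_mid in the frame of drawer_floor below 0.016 m and linear speed of each of tray, teether below 0.02 m/s); the robot touches nothing.
It fails at once if the drawer is slammed (shutting faster than 0.5 m/s) (velocity of joint drawer below -0.5 m/s).
It fails at once if one of the other things on the dresser is moved more than 30 mm or tipped over (distance of any of sippy_lid, canister, sippy_cup, lotion, hairbrush, rattle from where it was at the start of the episode above 0.03 m or angle between any of sippy_lid, canister, sippy_cup, lotion, hairbrush, rattle's own z axis and vertical above 0.5 rad).
It also fails if it takes over 72 s, if anything falls off the work surface, if the arm or the gripper's body presses on something with over 40 N, if the wrist force passes 120 N, or if a joint passes its speed limit or range.

## Working session

There is one attempt and no reset: what is moved stays moved. The work goes in short steps, Python scripts to look and compute and a tool call to move; the robot and the scene stay as the last step left them, time stands still between calls to the robot, and variables do not carry over. Pictures are saved under pics/ and viewed, about 8 in all and at most 12, crops included, and the job is handed in when it is done.

Besides the shell and the picture viewer there is one more tool, called after "Call:" in YAML: its name, and indented under it one key for each argument. play_rows: Moves the arm, as the interface text tells. Its arguments: {"type":"object","properties":{"commands":{"type":"array"}},"required":["commands"]}

```bash
mkdir -p pics; ls; python3 - <<'E'
from station import r, viewer, job, spotter
import cv2, numpy as np, pickle
s=r.sense(); print(s['time_s'],s['tcp_pos'],s['ee_rot'],s['gripper_width'])
P={}
for n in ['scene','top']:
    p=viewer.capture(n); P[n]=p
    cv2.imwrite(f'pics/{n}0.png',p['image'][:,:,::-1])
    print(n,p['fx'],p['cx'],p['cy'],p['dist'],np.round(p['R'],3).tolist(),p['t'])
    for k in ['drawer','drawer_handle','drawer_floor','tray_mid','teether_mid','tray_grip']:
        try: print(k,[(d['uv'],round(d['score'],2)) for d in spotter.find_in(k,p)][:3])
        except Exception as e: print(k,e)
pickle.dump(P,open('p0.pkl','wb'))
E
```

```text
pics
0.0 [ 0.17126734 -0.60048543  0.24045882] [[-7.09100083e-04 -2.74086532e-01  9.61704773e-01]
 [ 2.07568508e-03  9.61702539e-01  2.74087426e-01]
 [-9.99997594e-01  2.19055167e-03 -1.13026025e-04]] 0.998745736790496
scene 461.408023630946 315.6354103679243 192.8087183018945 [-0.11515326  0.          0.          0.          0.        ] [[0.436, 0.9, -0.021], [0.626, -0.32, -0.711], [-0.646, 0.297, -0.703]] [-0.3284537  -0.23756342  1.69565617]
drawer [([257.4, 197.6], 0.65)]
drawer_handle [([262.3, 200.8], 0.58)]
drawer_floor [([259.2, 203.7], 0.62)]
tray_mid [([389.0, 177.9], 0.84), ([257.2, 198.0], 0.73)]
teether_mid [([259.6, 203.8], 0.75), ([149.0, 269.4], 0.66)]
tray_grip [([386.5, 179.9], 0.91)]
top 395.99907140407964 320.97986390466184 199.4825679593368 [0.01867017 0.         0.         0.         0.        ] [[0.029, -0.999, 0.027], [-0.992, -0.032, -0.122], [0.123, -0.023, -0.992]] [0.05676377 0.54433619 1.13916149]
drawer [([357.8, 217.7], 0.82)]
drawer_handle [([362.1, 221.4], 0.96), ([220.1, 208.7], 0.28)]
drawer_floor [([371.6, 221.1], 0.64)]
tray_mid []
teether_mid [([470.5, 215.4], 0.69), ([228.9, 133.3], 0.4), ([352.9, 218.3], 0.38)]
tray_grip [([216.2, 210.6], 0.95)]
```

View pics/top0.png

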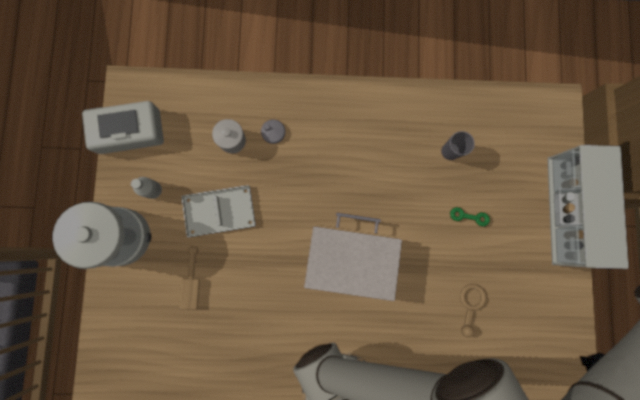

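View pics/scene0.png

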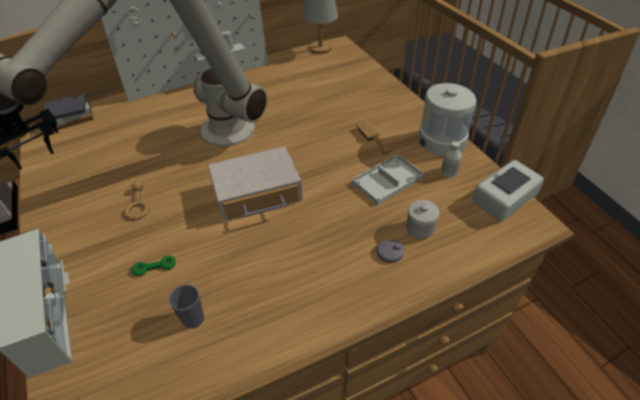

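The top picture shows the box top with corners at about (313,228), (401,238), (395,299) and (305,288). The handle bar runs from (337,213) to (380,219), the tray centre is near (219,211), and the teether rings are at (458,214) and (484,219). The scene picture agrees.

```bash
cat > h.py <<'E'
import numpy as np, cv2
from scipy.optimize import minimize, least_squares
def proj(p,X):
    K=np.array([[p['fx'],0,p['cx']],[0,p['fy'],p['cy']],[0,0,1.]])
    return cv2.projectPoints(np.asarray(X,float).reshape(-1,1,3),cv2.Rodrigues(np.array(p['R']))[0],np.array(p['t'],float),K,np.array(p['dist'],float))[0].reshape(-1,2)
def back(p,uv,z):
    K=np.array([[p['fx'],0,p['cx']],[0,p['fy'],p['cy']],[0,0,1.]])
    n=cv2.undistortPoints(np.array(uv,float).reshape(-1,1,2),K,np.array(p['dist'],float)).reshape(-1,2)
    R=np.array(p['R']);c=-R.T@np.array(p['t']); d=np.c_[n,np.ones(len(n))]@R
    return c+d*((z-c[2])/d[:,2])[:,None]
def place(X,q,z=0):
    c,s=np.cos(q[2]),np.sin(q[2]); X=np.asarray(X,float)
    return np.c_[q[0]+c*X[:,0]-s*X[:,1],q[1]+s*X[:,0]+c*X[:,1],X[:,2]+z]
def boxpts(lx,ly,z0,z1): return np.array([[a*lx/2,b*ly/2,z] for z in(z0,z1) for a,b in((1,1),(1,-1),(-1,-1),(-1,1))])
def fitmask(pms,polys,q0,z=0):
    """fit (x,y,yaw) so that union of convex hulls of polys matches masks"""
    S=4
    big=[(p,cv2.GaussianBlur(cv2.resize(m.astype(np.float32),None,fx=S,fy=S,interpolation=cv2.INTER_LINEAR),(0,0),3)) for p,m in pms]
    def f(q):
        e=0
        for p,m in big:
            im=np.zeros(m.shape,np.uint8)
            for X in polys:
                uv=(proj(p,place(X,q,z))+.5)*S-.5
                cv2.fillConvexPoly(im,cv2.convexHull(np.round(uv*16).astype(np.int32)),1,cv2.LINE_8,4)
            e+=np.abs(cv2.GaussianBlur(im.astype(np.float32),(0,0),3)-m).sum()/m.sum()
        return e
    sim=np.array([q0]+[np.array(q0)+d for d in np.diag([.01,.01,.1])])
    o=minimize(f,q0,method='Nelder-Mead',options=dict(initial_simplex=sim,xatol=1e-4,fatol=1e-5,maxiter=120))
    return o.x,o.fun
TRAY=[boxpts(.124,.2,0,.020)]
a=np.linspace(0,2*np.pi,24)
ring=lambda x:np.array([[x+.023*np.cos(t),.023*np.sin(t),z] for t in a for z in(0,.016)])
TEETH=[ring(.039),ring(-.039),boxpts(.06,.016,0,.016)]
E
python3 - <<'E'
from station import r, viewer, job, spotter
from h import *
for n in ['top','scene']:
    globals()[n]=viewer.capture(n)
sil={}
for k,polys in [('tray_mid',TRAY),('teether_mid',TEETH)]:
    ms=[]
    for n,p in (('top',top),('scene',scene)):
        ss=spotter.silhouettes(k,p); print(k,n,[(np.round(d['uv']),round(d['score'],2),d['region'].sum()) for d in ss[:3]])
        tgt={('tray_mid','top'):(219,211),('tray_mid','scene'):(388,179),('teether_mid','top'):(470,216),('teether_mid','scene'):(153,266)}[k,n]
        ss=[d for d in ss if np.hypot(*(np.array(d['uv'])-tgt))<25]
        if ss: ms.append((p,ss[0]['region']))
    g=back(top,[(219,211),(458,214),(484,219)],.01)
    if k=='tray_mid': q0=[g[0,0],g[0,1],0.13]
    else:
        m=(g[1]+g[2])/2; d=g[1]-g[2]; q0=[m[0],m[1],np.arctan2(d[1],d[0])]
    print('init',q0)
    for sub in [ms]+[[m] for m in ms]: print(fitmask(sub,polys,q0))
g=back(top,[(458,214),(484,219)],.008);print('teether rings top',g)
# box
gt=cv2.cvtColor(top['image'],cv2.COLOR_RGB2GRAY)
c=np.array([(313,228),(401,238),(395,299),(305,288)],np.float32).reshape(-1,1,2)
c=cv2.cornerSubPix(gt,c,(3,3),(-1,-1),(3,30,.01)).reshape(-1,2); print(c)
M=np.array([[.085,.125,.088],[.085,-.125,.088],[-.085,-.125,.088],[-.085,.125,.088]])
gs=cv2.cvtColor(scene['image'],cv2.COLOR_RGB2GRAY)
cs=np.array([(220,199),(300,178),(292,151),(210,168)],np.float32).reshape(-1,1,2)
cs=cv2.cornerSubPix(gs,cs,(3,3),(-1,-1),(3,30,.01)).reshape(-1,2);print(cs)
b=back(top,c,.088);print(b)
b2=back(scene,cs,.088);print(b2)
q0=[b[:,0].mean(),b[:,1].mean(),-.1]
o=least_squares(lambda q:(proj(top,place(M,q))-c).ravel(),q0);print('box',o.x,o.fun.round(1))
print('handle',back(top,[(337,214),(380,219)],.052))
for n,z in dict(cup=((457,146),.1),lid=((273,131),.02),can=((229,136),.1),brush=((190,280),.02),rattle=((473,297),.01),lotion=((146,188),.1)).items(): print(n,back(top,[z[0]],z[1]).round(3))
E
```

```text
tray_mid top [(array([219., 212.]), 0.95, np.int64(2918))]
tray_mid scene [(array([388., 178.]), 0.81, np.int64(2056)), (array([255., 185.]), 0.47, np.int64(4743))]
init [np.float64(0.5006600102429181), np.float64(0.3759828582958631), 0.13]
(array([0.50205033, 0.37781739, 0.19821354]), np.float64(0.08823809027671814))
(array([0.5012956 , 0.37869654, 0.19905947]), np.float64(0.03022015653550625))
(array([0.50490308, 0.37665251, 0.20103296]), np.float64(0.03290509432554245))
teether_mid top [(array([470., 216.]), 0.82, np.int64(443)), (array([274., 134.]), 0.22, np.int64(463))]
teether_mid scene [(array([154., 266.]), 0.78, np.int64(492))]
init [np.float64(0.5080551665129691), np.float64(-0.3819600363402374), np.float64(1.4115343776966525)]
(array([ 0.51026016, -0.3795159 ,  1.42066543]), np.float64(0.3470264971256256))
(array([ 0.50957093, -0.37798705,  1.42967582]), np.float64(0.1194683089852333))
(array([ 0.51198945, -0.37971975,  1.41253337]), np.float64(0.18679389357566833))
teether rings top [[ 0.51457179 -0.34335526  0.008     ]
 [ 0.5019087  -0.42219295  0.008     ]]
[[314.42325 226.60709]
 [401.1475  240.69646]
 [394.25858 298.4706 ]
 [304.03973 287.31738]]
[[217.85536 200.6458 ]
 [300.26407 179.7088 ]
 [292.      151.     ]
 [210.      168.     ]]
[[ 0.45857584  0.09088711  0.088     ]
 [ 0.42674748 -0.15259241  0.088     ]
 [ 0.26860578 -0.13410395  0.088     ]
 [ 0.29180166  0.11409858  0.088     ]]
[[ 0.43626141 -0.15351114  0.088     ]
 [ 0.46424829  0.09181789  0.088     ]
 [ 0.33126748  0.12361316  0.088     ]
 [ 0.2893466  -0.13343993  0.088     ]]
box [ 0.36157978 -0.02041682 -0.11606741] [-1.1 -0.7  0.7 -1.7  0.2  2.2  0.2  0.1]
handle [[ 0.4990408   0.02629179  0.052     ]
 [ 0.4884427  -0.09896072  0.052     ]]
cup [[ 0.7   -0.309  0.1  ]]
lid [[0.749 0.225 0.02 ]]
can [[0.706 0.34  0.1  ]]
brush [[0.298 0.444 0.02 ]]
rattle [[ 0.27  -0.383  0.01 ]]
lotion [[0.55  0.558 0.1  ]]
```

```bash
python3 - <<'E'
from station import r, viewer, job, spotter
from h import *
out=[]
q=[.363,-.0215,-.113]
BOX=boxpts(.17,.25,0,.088)
BAR=np.array([[.13,s*.065,.052] for s in(1,-1)]+[[.12,s*.065,.052] for s in(1,-1)]+[[.085,.056,.052],[.125,.056,.052],[.085,-.056,.052],[.125,-.056,.052]])
for n,(u,v,w,h) in dict(top=(295,200,120,110),scene=(195,140,120,90)).items():
    p=viewer.capture(n); S=5
    im=cv2.resize(p['image'][v:v+h,u:u+w,::-1],None,fx=S,fy=S,interpolation=cv2.INTER_CUBIC)
    f=lambda X:[tuple(int(round(c)) for c in ((x+.5-np.array([u,v]))*S)) for x in proj(p,place(X,q))]
    B=f(BOX)
    for a,b in [(4,5),(5,6),(6,7),(7,4),(0,1),(0,4),(1,5)]: cv2.line(im,B[a],B[b],(0,0,255),1)
    H=f(BAR)
    for a in(0,2,4,6): cv2.line(im,H[a],H[a+1],(255,255,0),1)
    out.append(im); cv2.imwrite(f'pics/box_{n}.png',im)
    for d in spotter.silhouettes('drawer',p)[:2]: 
        rr=d['region'];ys,xs=np.nonzero(rr);print(n,d['score'],rr.sum(),xs.min(),xs.max(),ys.min(),ys.max())
E
```

```text
top 0.59 424 319 395 212 238
scene 0.71 1369 224 298 184 217
```

View pics/box_top.png

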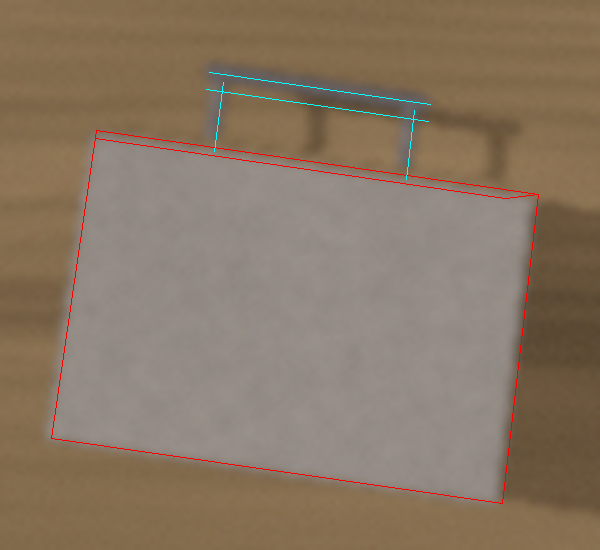

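View pics/box_scene.png

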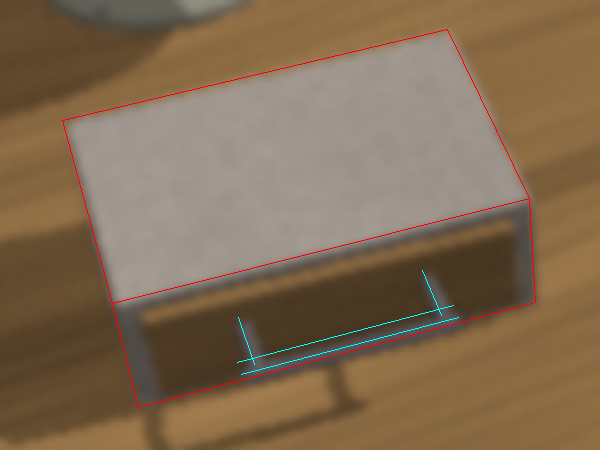

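The box outline fits both views well. The bar sits about 2 mm further out than the model, so the handle is at about (0.490, -0.035), with yaw -6.5°. Next is a move planner.

```bash
cat > plan.py <<'E'
import sys, numpy as np
from station import r
from scipy.spatial.transform import Rotation as Ro
def Rdown(az):  # tool x down, tool y at azimuth az (deg)
    a=np.radians(az); y=np.array([np.cos(a),np.sin(a),0]); x=np.array([0,0,-1.]); return np.c_[x,y,np.cross(x,y)]
def plan(wps,start=None):
    """wps: (x,y,z,az); prints the split calls"""
    s=r.sense(); p=np.array(s['tcp_pos']); R=np.array(s['ee_rot'])
    print('t',round(s['time_s'],2),'at',p.round(4),'azy',np.degrees(np.arctan2(R[1,1],R[0,1])).round(2),'w',round(s['gripper_width'],3),'F',np.round(s['wrist_force'],1))
    for x,y,z,az in wps:
        T=np.array([x,y,z]); RT=Rdown(az); rv=Ro.from_matrix(R.T@RT).as_rotvec()
        n=max(1,int(np.ceil(max(np.linalg.norm(T-p)/.19,np.linalg.norm(rv)/np.radians(34)))))
        for i in range(n):
            q=p+(T-p)/n; d=R.T@(q-p)/.75; v=rv/n/np.pi
            k=int(np.ceil(max(np.linalg.norm(q-p)/.0417,np.degrees(np.linalg.norm(rv/n))/7.16)))
            print(' t',d.round(4).tolist(),'a',v.round(4).tolist(),'rows>=',k)
            R=R@Ro.from_rotvec(rv/n).as_matrix(); p=q
        p=T;R=RT
        print('  --',(x,y,z,az))
E
python3 -c "
from plan import *
plan([(.490,-.035,.16,173.5),(.490,-.035,.062,173.5)])"
```

```text
t 1.2 at [ 0.1714 -0.601   0.2416] azy 105.92 w 1.001 F [-0.1  0.9  0.8]
 t [0.0272, 0.1523, 0.1539] a [-0.0939, -0.0, -0.0] rows>= 4
 t [0.0204, 0.0758, 0.1436] a [-0.0939, -0.0, -0.0] rows>= 3
 t [0.0153, 0.0231, 0.1196] a [-0.0939, -0.0, -0.0] rows>= 3
 t [0.0115, -0.0095, 0.0908] a [-0.0939, -0.0, -0.0] rows>= 3
  -- (0.49, -0.035, 0.16, 173.5)
 t [0.1307, 0.0, 0.0] a [0.0, 0.0, 0.0] rows>= 3
  -- (0.49, -0.035, 0.062, 173.5)
```

```bash
sed -i 's#q=p+(T-p)/n;#q=p+(T-p)/(n-i);#' plan.py; python3 -c "
from plan import *
plan([(.490,-.035,.16,173.5),(.490,-.035,.062,173.5)])"
```

```text
t 1.2 at [ 0.1714 -0.601   0.2416] azy 105.92 w 1.001 F [-0.1  0.9  0.8]
 t [0.0272, 0.1523, 0.1539] a [-0.0939, -0.0, -0.0] rows>= 4
 t [0.0272, 0.101, 0.1915] a [-0.0939, -0.0, -0.0] rows>= 4
 t [0.0272, 0.041, 0.2126] a [-0.0939, -0.0, -0.0] rows>= 4
 t [0.0272, -0.0225, 0.2153] a [-0.0939, -0.0, -0.0] rows>= 4
  -- (0.49, -0.035, 0.16, 173.5)
 t [0.1307, 0.0, 0.0] a [0.0, 0.0, 0.0] rows>= 3
  -- (0.49, -0.035, 0.062, 173.5)
```

Call:
play_rows:
  commands:
    - {"fingers": 0.17,"tx": 0.027,"ty": 0.152,"tz": 0.154,"ax": -0.094,"ay": 0,"az": 0}
    - {"fingers": 0.17,"tx": 0.027,"ty": 0.152,"tz": 0.154,"ax": -0.094,"ay": 0,"az": 0}
    - {"fingers": 0.17,"tx": 0.027,"ty": 0.152,"tz": 0.154,"ax": -0.094,"ay": 0,"az": 0}
    - {"fingers": 0.17,"tx": 0.027,"ty": 0.152,"tz": 0.154,"ax": -0.094,"ay": 0,"az": 0}
    - {"fingers": 0.17,"tx": 0.027,"ty": 0.152,"tz": 0.154,"ax": -0.094,"ay": 0,"az": 0}

```text
time_s: 1.62
tcp_pos: [0.2526, -0.4547, 0.2207]
ee_rot: [[-0.0, -0.546, 0.838], [0.003, 0.838, 0.546], [-1.0, 0.003, 0.001]]
wrist_force: [-1.5, 0.6, -0.6]
gripper_width: 0.707
```

Call:
play_rows:
  commands:
    - {"fingers": 0.17,"tx": 0.027,"ty": 0.101,"tz": 0.1915,"ax": -0.094,"ay": 0,"az": 0}
    - {"fingers": 0.17,"tx": 0.027,"ty": 0.101,"tz": 0.1915,"ax": -0.094,"ay": 0,"az": 0}
    - {"fingers": 0.17,"tx": 0.027,"ty": 0.101,"tz": 0.1915,"ax": -0.094,"ay": 0,"az": 0}
    - {"fingers": 0.17,"tx": 0.027,"ty": 0.101,"tz": 0.1915,"ax": -0.094,"ay": 0,"az": 0}
    - {"fingers": 0.17,"tx": 0.027,"ty": 0.101,"tz": 0.1915,"ax": -0.094,"ay": 0,"az": 0}

```text
time_s: 2.03
tcp_pos: [0.3327, -0.314, 0.2007]
ee_rot: [[0.0, -0.768, 0.641], [0.001, 0.641, 0.768], [-1.0, 0.001, 0.001]]
wrist_force: [-0.2, 0.5, -0.4]
gripper_width: 0.429
```

Call:
play_rows:
  commands:
    - {"fingers": 0.17,"tx": 0.027,"ty": 0.041,"tz": 0.2126,"ax": -0.094,"ay": 0,"az": 0}
    - {"fingers": 0.17,"tx": 0.027,"ty": 0.041,"tz": 0.2126,"ax": -0.094,"ay": 0,"az": 0}
    - {"fingers": 0.17,"tx": 0.027,"ty": 0.041,"tz": 0.2126,"ax": -0.094,"ay": 0,"az": 0}
    - {"fingers": 0.17,"tx": 0.027,"ty": 0.041,"tz": 0.2126,"ax": -0.094,"ay": 0,"az": 0}
    - {"fingers": 0.17,"tx": 0.027,"ty": 0.041,"tz": 0.2126,"ax": -0.094,"ay": 0,"az": 0}

```text
time_s: 2.45
tcp_pos: [0.4132, -0.1729, 0.1806]
ee_rot: [[0.001, -0.921, 0.39], [0.0, 0.39, 0.921], [-1.0, -0.001, 0.001]]
wrist_force: [-0.5, -0.3, 0.0]
gripper_width: 0.412
```

Call:
play_rows:
  commands:
    - {"fingers": 0.17,"tx": 0.027,"ty": -0.0225,"tz": 0.2153,"ax": -0.094,"ay": 0,"az": 0}
    - {"fingers": 0.17,"tx": 0.027,"ty": -0.0225,"tz": 0.2153,"ax": -0.094,"ay": 0,"az": 0}
    - {"fingers": 0.17,"tx": 0.027,"ty": -0.0225,"tz": 0.2153,"ax": -0.094,"ay": 0,"az": 0}
    - {"fingers": 0.17,"tx": 0.027,"ty": -0.0225,"tz": 0.2153,"ax": -0.094,"ay": 0,"az": 0}
    - {"fingers": 0.17,"tx": 0.027,"ty": -0.0225,"tz": 0.2153,"ax": -0.094,"ay": 0,"az": 0}

```text
time_s: 2.87
tcp_pos: [0.4934, -0.0311, 0.1602]
ee_rot: [[0.002, -0.994, 0.106], [0.0, 0.106, 0.994], [-1.0, -0.002, 0.0]]
wrist_force: [-0.0, -0.9, 0.0]
gripper_width: 0.416
```

Call:
play_rows:
  commands:
    - {"fingers": 0.17,"tx": 0.03,"ty": 0.0045,"tz": -0.004,"ax": 0,"ay": 0,"az": 0}
    - {"fingers": 0.17,"tx": 0.06,"ty": 0.0045,"tz": -0.004,"ax": 0,"ay": 0,"az": 0}
    - {"fingers": 0.17,"tx": 0.085,"ty": 0.0045,"tz": -0.004,"ax": 0,"ay": 0,"az": 0}
    - {"fingers": 0.17,"tx": 0.108,"ty": 0.0045,"tz": -0.004,"ax": 0,"ay": 0,"az": 0}
    - {"fingers": 0.17,"tx": 0.13,"ty": 0.0045,"tz": -0.004,"ax": 0,"ay": 0,"az": 0}

```text
time_s: 3.28
tcp_pos: [0.4861, -0.0383, 0.0623]
ee_rot: [[-0.0, -0.994, 0.112], [-0.0, 0.112, 0.994], [-1.0, -0.0, -0.0]]
wrist_force: [0.5, 0.6, -0.8]
gripper_width: 0.415
```

Call:
play_rows:
  commands:
    - {"fingers": 1,"tx": 0,"ty": 0,"tz": 0,"ax": 0,"ay": 0,"az": 0}
    - {"fingers": 1,"tx": 0,"ty": 0,"tz": 0,"ax": 0,"ay": 0,"az": 0}
    - {"fingers": 1,"tx": 0,"ty": 0,"tz": 0,"ax": 0,"ay": 0,"az": 0}
    - {"fingers": 1,"tx": 0,"ty": 0,"tz": 0,"ax": 0,"ay": 0,"az": 0}
    - {"fingers": 1,"tx": 0,"ty": 0,"tz": 0,"ax": 0,"ay": 0,"az": 0}

```text
time_s: 3.7
tcp_pos: [0.4876, -0.0376, 0.0644]
ee_rot: [[0.004, -0.994, 0.111], [0.001, 0.111, 0.994], [-1.0, -0.004, 0.001]]
wrist_force: [0.8, -1.6, -1.3]
gripper_width: 0.124
```

Call:
play_rows:
  commands:
    - {"fingers": 1,"tx": 0,"ty": -0.015,"tz": 0,"ax": 0,"ay": 0,"az": 0}
    - {"fingers": 1,"tx": 0,"ty": -0.035,"tz": 0,"ax": 0,"ay": 0,"az": 0}
    - {"fingers": 1,"tx": 0,"ty": -0.06,"tz": 0,"ax": 0,"ay": 0,"az": 0}
    - {"fingers": 1,"tx": 0,"ty": -0.085,"tz": 0,"ax": 0,"ay": 0,"az": 0}
    - {"fingers": 1,"tx": 0,"ty": -0.11,"tz": 0,"ax": 0,"ay": 0,"az": 0}

```text
time_s: 4.12
tcp_pos: [0.5672, -0.0469, 0.0643]
ee_rot: [[-0.003, -0.994, 0.112], [-0.0, 0.112, 0.994], [-1.0, 0.003, -0.0]]
wrist_force: [-4.0, 1.2, 6.3]
gripper_width: 0.1
```

Call:
play_rows:
  commands:
    - {"fingers": 1,"tx": 0,"ty": -0.025,"tz": 0,"ax": 0,"ay": 0,"az": 0}
    - {"fingers": 1,"tx": 0,"ty": -0.05,"tz": 0,"ax": 0,"ay": 0,"az": 0}
    - {"fingers": 1,"tx": 0,"ty": -0.075,"tz": 0,"ax": 0,"ay": 0,"az": 0}
    - {"fingers": 1,"tx": 0,"ty": -0.092,"tz": 0,"ax": 0,"ay": 0,"az": 0}
    - {"fingers": 1,"tx": 0,"ty": -0.096,"tz": 0,"ax": 0,"ay": 0,"az": 0}

```text
time_s: 4.53
tcp_pos: [0.6412, -0.0555, 0.0644]
ee_rot: [[0.001, -0.994, 0.111], [-0.001, 0.111, 0.994], [-1.0, -0.002, -0.001]]
wrist_force: [-2.6, -1.4, 6.2]
gripper_width: 0.102
```

Call:
play_rows:
  commands:
    - {"fingers": 1,"tx": 0,"ty": 0,"tz": 0,"ax": 0,"ay": 0,"az": 0}
    - {"fingers": 1,"tx": 0,"ty": 0,"tz": 0,"ax": 0,"ay": 0,"az": 0}
    - {"fingers": 1,"tx": 0,"ty": 0,"tz": 0,"ax": 0,"ay": 0,"az": 0}

```text
time_s: 4.78
tcp_pos: [0.64, -0.0553, 0.0644]
ee_rot: [[0.002, -0.994, 0.111], [-0.001, 0.111, 0.994], [-1.0, -0.002, -0.0]]
wrist_force: [1.2, -5.0, 4.9]
gripper_width: 0.103
```

Call:
play_rows:
  commands:
    - {"fingers": 0.17,"tx": 0,"ty": 0,"tz": 0,"ax": 0,"ay": 0,"az": 0}
    - {"fingers": 0.17,"tx": 0,"ty": 0,"tz": 0,"ax": 0,"ay": 0,"az": 0}
    - {"fingers": 0.17,"tx": 0,"ty": 0,"tz": 0,"ax": 0,"ay": 0,"az": 0}
    - {"fingers": 0.17,"tx": 0,"ty": 0,"tz": 0,"ax": 0,"ay": 0,"az": 0}

```text
time_s: 5.12
tcp_pos: [0.6386, -0.0544, 0.0622]
ee_rot: [[-0.002, -0.994, 0.112], [0.0, 0.112, 0.994], [-1.0, 0.002, 0.0]]
wrist_force: [0.0, 0.1, -0.7]
gripper_width: 0.324
```

Call:
play_rows:
  commands:
    - {"fingers": 0.17,"tx": -0.03,"ty": 0,"tz": 0,"ax": 0,"ay": 0,"az": 0}
    - {"fingers": 0.17,"tx": -0.08,"ty": 0,"tz": 0,"ax": 0,"ay": 0,"az": 0}
    - {"fingers": 0.17,"tx": -0.14,"ty": 0,"tz": 0,"ax": 0,"ay": 0,"az": 0}
    - {"fingers": 0.17,"tx": -0.16,"ty": 0,"tz": 0,"ax": 0,"ay": 0,"az": 0}
    - {"fingers": 0.17,"tx": -0.16,"ty": 0,"tz": 0,"ax": 0,"ay": 0,"az": 0}

```text
time_s: 5.53
tcp_pos: [0.6423, -0.0544, 0.1891]
ee_rot: [[0.011, -0.994, 0.11], [0.001, 0.11, 0.994], [-1.0, -0.011, 0.002]]
wrist_force: [-0.0, 0.2, 0.2]
gripper_width: 0.415
```

```bash
python3 -c "
from plan import *
plan([(.5103,-.3795,.12,171.4),(.5103,-.3795,.0225,171.4)])"
```

```text
t 5.53 at [ 0.6423 -0.0544  0.1891] azy 173.67 w 0.415 F [-0.   0.2  0.2]
 t [0.045, 0.0641, -0.2252] a [0.0063, 0.0003, 0.0017] rows>= 5
 t [0.0455, 0.0594, -0.2264] a [0.0063, 0.0003, 0.0017] rows>= 5
  -- (0.5103, -0.3795, 0.12, 171.4)
 t [0.13, 0.0, 0.0] a [0.0, 0.0, 0.0] rows>= 3
  -- (0.5103, -0.3795, 0.0225, 171.4)
```

Call:
play_rows:
  commands:
    - {"fingers": -0.15,"tx": 0.045,"ty": 0.064,"tz": -0.225,"ax": 0.006,"ay": 0,"az": 0}
    - {"fingers": -0.15,"tx": 0.045,"ty": 0.064,"tz": -0.225,"ax": 0.006,"ay": 0,"az": 0}
    - {"fingers": -0.15,"tx": 0.045,"ty": 0.064,"tz": -0.225,"ax": 0.006,"ay": 0,"az": 0}
    - {"fingers": -0.15,"tx": 0.045,"ty": 0.064,"tz": -0.225,"ax": 0.006,"ay": 0,"az": 0}
    - {"fingers": -0.15,"tx": 0.045,"ty": 0.064,"tz": -0.225,"ax": 0.006,"ay": 0,"az": 0}

```text
time_s: 5.95
tcp_pos: [0.569, -0.2202, 0.1465]
ee_rot: [[-0.006, -0.991, 0.135], [0.002, 0.135, 0.991], [-1.0, 0.006, 0.001]]
wrist_force: [-0.3, 0.4, -0.5]
gripper_width: 0.566
```

Call:
play_rows:
  commands:
    - {"fingers": -0.15,"tx": 0.045,"ty": 0.06,"tz": -0.226,"ax": 0.006,"ay": 0,"az": 0}
    - {"fingers": -0.15,"tx": 0.045,"ty": 0.06,"tz": -0.226,"ax": 0.006,"ay": 0,"az": 0}
    - {"fingers": -0.15,"tx": 0.045,"ty": 0.06,"tz": -0.226,"ax": 0.006,"ay": 0,"az": 0}
    - {"fingers": -0.15,"tx": 0.045,"ty": 0.06,"tz": -0.226,"ax": 0.006,"ay": 0,"az": 0}
    - {"fingers": -0.15,"tx": 0.045,"ty": 0.06,"tz": -0.226,"ax": 0.006,"ay": 0,"az": 0}

```text
time_s: 6.37
tcp_pos: [0.5031, -0.3822, 0.1128]
ee_rot: [[-0.004, -0.988, 0.154], [0.002, 0.154, 0.988], [-1.0, 0.005, 0.002]]
wrist_force: [0.7, -0.0, -0.4]
gripper_width: 0.571
```

Call:
play_rows:
  commands:
    - {"fingers": -0.15,"tx": 0,"ty": 0,"tz": 0,"ax": 0,"ay": 0,"az": 0}
    - {"fingers": -0.15,"tx": 0,"ty": 0,"tz": 0,"ax": 0,"ay": 0,"az": 0}

```text
time_s: 6.53
tcp_pos: [0.5058, -0.3793, 0.1145]
ee_rot: [[-0.002, -0.989, 0.15], [0.001, 0.15, 0.989], [-1.0, 0.002, 0.001]]
wrist_force: [0.8, 1.0, -0.2]
gripper_width: 0.575
```

```bash
python3 - <<'E'
from plan import *
from station import viewer, spotter
from h import *
import pickle
p=viewer.capture('top'); s=viewer.capture('scene'); pickle.dump((p,s),open('p1.pkl','wb'))
plan([(.5103,-.3795,.0225,171.4)])
for n,q in (('top',p),('scene',s)):
    d=spotter.silhouettes('teether_mid',q); print(n,[(np.round(e['uv'],1),round(e['score'],2),e['region'].sum()) for e in d[:3]])
# overlay of drawer model, open
ax=-.1155; f=np.array([.640,-.0535])-.119*np.array([np.cos(ax),np.sin(ax)]); print('floor',f)
pins=np.array([[a*.048,b*.086,.024+.013] for a in(1,-1) for b in(1,-1)])
wall=boxpts(.134,.21,.052,.052)[:4]
bar=np.array([[.119,.065,.038],[.119,-.065,.038]])
S=4;out=[]
for q,(u,v,w,h) in ((p,(300,140,125,100)),(s,(200,170,150,100))):
    im=cv2.resize(q['image'][v:v+h,u:u+w,::-1],None,fx=S,fy=S,interpolation=cv2.INTER_CUBIC)
    g=lambda X:[tuple(int(round(c)) for c in (x+.5-np.array([u,v]))*S) for x in proj(q,place(X,[*f,ax],.014))]
    for c in g(pins): cv2.drawMarker(im,c,(0,0,255),cv2.MARKER_CROSS,8,1)
    W=g(wall)
    for i in range(4): cv2.line(im,W[i],W[(i+1)%4],(0,255,0),1)
    b=g(bar); cv2.line(im,b[0],b[1],(255,255,0),1)
    out.append(cv2.copyMakeBorder(im,0,0,0,600-im.shape[1],cv2.BORDER_CONSTANT))
o=np.vstack(out);cv2.imwrite('pics/drw.png',cv2.resize(o,(450,600)) if o.shape[0]<=0 else o[:600] if False else cv2.resize(o,None,fx=.75,fy=.75))
E
```

```text
t 6.63 at [ 0.507  -0.3782  0.1154] azy 171.51 w 0.574 F [ 0.6  0.2 -0.3]
 t [0.1239, -0.0046, -0.0011] a [0.0006, 0.0001, -0.0] rows>= 3
  -- (0.5103, -0.3795, 0.0225, 171.4)
top []
scene [(array([151.5, 268.8]), 0.67, np.int64(473))]
floor [ 0.52179286 -0.03978604]
```

View pics/drw.png

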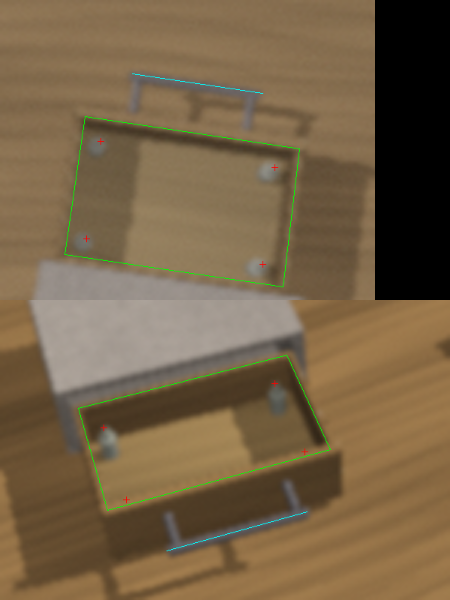

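The overlay of the opened drawer fits within a few mm, and the posts sit slightly towards +y of my marks. Now grasping the teether.

Call:
play_rows:
  commands:
    - {"fingers": -0.15,"tx": 0.045,"ty": -0.004,"tz": -0.001,"ax": 0,"ay": 0,"az": 0}
    - {"fingers": -0.15,"tx": 0.085,"ty": -0.004,"tz": -0.001,"ax": 0,"ay": 0,"az": 0}
    - {"fingers": -0.15,"tx": 0.115,"ty": -0.004,"tz": -0.001,"ax": 0,"ay": 0,"az": 0}
    - {"fingers": -0.15,"tx": 0.122,"ty": -0.004,"tz": -0.001,"ax": 0,"ay": 0,"az": 0}
    - {"fingers": -0.15,"tx": 0.122,"ty": -0.004,"tz": -0.001,"ax": 0,"ay": 0,"az": 0}

```text
time_s: 7.15
tcp_pos: [0.5089, -0.3792, 0.0225]
ee_rot: [[-0.003, -0.989, 0.147], [0.001, 0.147, 0.989], [-1.0, 0.004, 0.001]]
wrist_force: [0.4, -0.8, -0.6]
gripper_width: 0.574
```

Call:
play_rows:
  commands:
    - {"fingers": 1,"tx": 0,"ty": 0,"tz": 0,"ax": 0,"ay": 0,"az": 0}
    - {"fingers": 1,"tx": 0,"ty": 0,"tz": 0,"ax": 0,"ay": 0,"az": 0}
    - {"fingers": 1,"tx": 0,"ty": 0,"tz": 0,"ax": 0,"ay": 0,"az": 0}
    - {"fingers": 1,"tx": 0,"ty": 0,"tz": 0,"ax": 0,"ay": 0,"az": 0}
    - {"fingers": 1,"tx": 0,"ty": 0,"tz": 0,"ax": 0,"ay": 0,"az": 0}

```text
time_s: 7.57
tcp_pos: [0.5098, -0.3808, 0.0252]
ee_rot: [[0.002, -0.989, 0.149], [-0.001, 0.149, 0.989], [-1.0, -0.002, -0.001]]
wrist_force: [-0.1, -1.0, 0.2]
gripper_width: 0.281
```

Call:
play_rows:
  commands:
    - {"fingers": 1,"tx": 0,"ty": 0,"tz": 0,"ax": 0,"ay": 0,"az": 0}
    - {"fingers": 1,"tx": 0,"ty": 0,"tz": 0,"ax": 0,"ay": 0,"az": 0}

```text
time_s: 7.73
tcp_pos: [0.5096, -0.3808, 0.0247]
ee_rot: [[0.001, -0.989, 0.149], [-0.001, 0.149, 0.989], [-1.0, -0.001, -0.0]]
wrist_force: [-0.3, 1.0, 1.6]
gripper_width: 0.18
```

```bash
python3 - <<'E'
from plan import *
from h import *
import pickle
s=r.sense();print(s['tcp_pos'])
p,sc=pickle.load(open('p1.pkl','rb'))
for q in(p,sc): print('cam',-np.array(q['R']).T@q['t'])
ax=-.1155; u=np.array([np.cos(ax),np.sin(ax)])
f=np.array([.640,-.0535])-.119*u; f=f+.0015*np.array([-u[1],u[0]])
t=f+.025*u; print(f,t)
plan([(*s['tcp_pos'][:2],.17,171.4),(*t,.15,173.4),(*t,.040,173.4)])
E
```

```text
[ 0.50964837 -0.38077953  0.02470548]
cam [0.39837977 0.10044263 1.19516432]
cam [ 1.38774666 -0.2835125   1.01653722]
[ 0.52196573 -0.03829603] [ 0.54679916 -0.04117712]
t 7.73 at [ 0.5096 -0.3808  0.0247] azy 171.44 w 0.18 F [-0.3  1.   1.6]
 t [-0.1937, -0.0002, -0.0001] a [0.0002, -0.0001, 0.0004] rows>= 4
  -- (np.float64(0.5096483738637805), np.float64(-0.38077952612615873), 0.17, 171.4)
 t [0.0133, 0.0094, 0.2276] a [-0.0056, 0.0, 0.0] rows>= 5
 t [0.0133, 0.0054, 0.2277] a [-0.0056, 0.0, 0.0] rows>= 5
  -- (np.float64(0.5467991600981147), np.float64(-0.0411771171561547), 0.15, 173.4)
 t [0.1467, 0.0, 0.0] a [0.0, 0.0, 0.0] rows>= 3
  -- (np.float64(0.5467991600981147), np.float64(-0.0411771171561547), 0.04, 173.4)
```

Call:
play_rows:
  commands:
    - {"fingers": 1,"tx": -0.04,"ty": 0,"tz": 0,"ax": 0,"ay": 0,"az": 0}
    - {"fingers": 1,"tx": -0.09,"ty": 0,"tz": 0,"ax": 0,"ay": 0,"az": 0}
    - {"fingers": 1,"tx": -0.14,"ty": 0,"tz": 0,"ax": 0,"ay": 0,"az": 0}
    - {"fingers": 1,"tx": -0.18,"ty": 0,"tz": 0,"ax": 0,"ay": 0,"az": 0}
    - {"fingers": 1,"tx": -0.193,"ty": 0,"tz": 0,"ax": 0,"ay": 0,"az": 0}

```text
time_s: 8.15
tcp_pos: [0.5114, -0.3821, 0.1749]
ee_rot: [[0.008, -0.989, 0.148], [-0.005, 0.148, 0.989], [-1.0, -0.009, -0.004]]
wrist_force: [0.4, -0.4, 1.1]
gripper_width: 0.181
```

Call:
play_rows:
  commands:
    - {"fingers": 1,"tx": 0.0133,"ty": 0.0094,"tz": 0.2276,"ax": -0.0056,"ay": 0,"az": 0}
    - {"fingers": 1,"tx": 0.0133,"ty": 0.0094,"tz": 0.2276,"ax": -0.0056,"ay": 0,"az": 0}
    - {"fingers": 1,"tx": 0.0133,"ty": 0.0094,"tz": 0.2276,"ax": -0.0056,"ay": 0,"az": 0}
    - {"fingers": 1,"tx": 0.0133,"ty": 0.0094,"tz": 0.2276,"ax": -0.0056,"ay": 0,"az": 0}
    - {"fingers": 1,"tx": 0.0133,"ty": 0.0094,"tz": 0.2276,"ax": -0.0056,"ay": 0,"az": 0}

```text
time_s: 8.57
tcp_pos: [0.5272, -0.2056, 0.158]
ee_rot: [[-0.002, -0.992, 0.127], [0.002, 0.127, 0.992], [-1.0, 0.002, 0.001]]
wrist_force: [-0.3, -0.5, -0.8]
gripper_width: 0.179
```

Call:
play_rows:
  commands:
    - {"fingers": 1,"tx": 0.0133,"ty": -0.0013,"tz": 0.2277,"ax": -0.0056,"ay": 0,"az": 0}
    - {"fingers": 1,"tx": 0.0133,"ty": -0.0013,"tz": 0.2277,"ax": -0.0056,"ay": 0,"az": 0}
    - {"fingers": 1,"tx": 0.0133,"ty": -0.0013,"tz": 0.2277,"ax": -0.0056,"ay": 0,"az": 0}
    - {"fingers": 1,"tx": 0.0133,"ty": -0.0013,"tz": 0.2277,"ax": -0.0056,"ay": 0,"az": 0}
    - {"fingers": 1,"tx": 0.0133,"ty": -0.0013,"tz": 0.2277,"ax": -0.0056,"ay": 0,"az": 0}

```text
time_s: 8.98
tcp_pos: [0.5517, -0.0366, 0.1481]
ee_rot: [[-0.0, -0.994, 0.108], [0.001, 0.108, 0.994], [-1.0, 0.0, 0.001]]
wrist_force: [0.9, -0.1, -0.4]
gripper_width: 0.18
```

Call:
play_rows:
  commands:
    - {"fingers": 1,"tx": 0,"ty": 0,"tz": 0,"ax": 0,"ay": 0,"az": 0}
    - {"fingers": 1,"tx": 0,"ty": 0,"tz": 0,"ax": 0,"ay": 0,"az": 0}
    - {"fingers": 1,"tx": 0,"ty": 0,"tz": 0,"ax": 0,"ay": 0,"az": 0}

```text
time_s: 9.23
tcp_pos: [0.5507, -0.0426, 0.1486]
ee_rot: [[-0.001, -0.993, 0.115], [-0.0, 0.115, 0.993], [-1.0, 0.001, -0.0]]
wrist_force: [0.5, -1.3, -0.8]
gripper_width: 0.179
```

```bash
python3 - <<'E'
from plan import *
from station import viewer, spotter
import cv2
plan([(.5518,-.0418,.0405,173.4)])
a=viewer.capture('scene')['image'][150:260,180:360,::-1]
cv2.imwrite('pics/hold.png',cv2.resize(a,None,fx=4,fy=4,interpolation=cv2.INTER_CUBIC))
E
```

```text
t 9.23 at [ 0.5507 -0.0426  0.1486] azy 173.37 w 0.179 F [ 0.5 -1.3 -0.8]
 t [0.1441, -0.0014, 0.0013] a [-0.0001, -0.0001, -0.0003] rows>= 3
  -- (0.5518, -0.0418, 0.0405, 173.4)
```

View pics/hold.png

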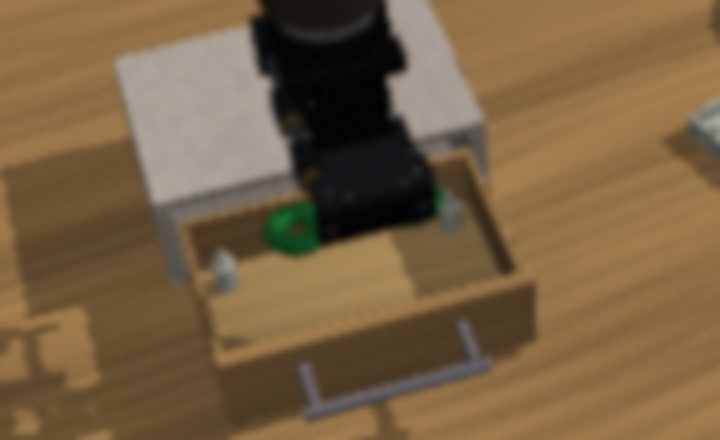

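The teether is held level above the open drawer. Lowering it now.

Call:
play_rows:
  commands:
    - {"fingers": 1,"tx": 0.03,"ty": -0.0014,"tz": 0.0013,"ax": 0,"ay": 0,"az": 0}
    - {"fingers": 1,"tx": 0.065,"ty": -0.0014,"tz": 0.0013,"ax": 0,"ay": 0,"az": 0}
    - {"fingers": 1,"tx": 0.1,"ty": -0.0014,"tz": 0.0013,"ax": 0,"ay": 0,"az": 0}
    - {"fingers": 1,"tx": 0.125,"ty": -0.0014,"tz": 0.0013,"ax": 0,"ay": 0,"az": 0}
    - {"fingers": 1,"tx": 0.135,"ty": -0.0014,"tz": 0.0013,"ax": 0,"ay": 0,"az": 0}

```text
time_s: 9.7
tcp_pos: [0.5502, -0.0426, 0.0448]
ee_rot: [[-0.006, -0.993, 0.117], [-0.001, 0.117, 0.993], [-1.0, 0.005, -0.001]]
wrist_force: [-0.9, -0.9, 0.1]
gripper_width: 0.18
```

Call:
play_rows:
  commands:
    - {"fingers": 1,"tx": 0.004,"ty": 0,"tz": 0,"ax": 0,"ay": 0,"az": 0}
    - {"fingers": 1,"tx": 0.007,"ty": 0,"tz": 0,"ax": 0,"ay": 0,"az": 0}
    - {"fingers": 1,"tx": 0.009,"ty": 0,"tz": 0,"ax": 0,"ay": 0,"az": 0}
    - {"fingers": 1,"tx": 0.009,"ty": 0,"tz": 0,"ax": 0,"ay": 0,"az": 0}
    - {"fingers": 1,"tx": 0.009,"ty": 0,"tz": 0,"ax": 0,"ay": 0,"az": 0}

```text
time_s: 10.12
tcp_pos: [0.553, -0.0407, 0.0419]
ee_rot: [[0.002, -0.993, 0.114], [0.0, 0.114, 0.993], [-1.0, -0.002, 0.001]]
wrist_force: [0.2, -0.1, 0.1]
gripper_width: 0.181
```

Call:
play_rows:
  commands:
    - {"fingers": 1,"tx": 0.0027,"ty": 0,"tz": 0,"ax": 0,"ay": 0,"az": 0}
    - {"fingers": 0.36,"tx": 0.0027,"ty": 0,"tz": 0,"ax": 0,"ay": 0,"az": 0}
    - {"fingers": 0.36,"tx": 0.0027,"ty": 0,"tz": 0,"ax": 0,"ay": 0,"az": 0}
    - {"fingers": 0.36,"tx": 0.0027,"ty": 0,"tz": 0,"ax": 0,"ay": 0,"az": 0}
    - {"fingers": 0.36,"tx": 0.0027,"ty": 0,"tz": 0,"ax": 0,"ay": 0,"az": 0}

```text
time_s: 10.53
tcp_pos: [0.5524, -0.0407, 0.039]
ee_rot: [[0.0, -0.993, 0.114], [0.0, 0.114, 0.993], [-1.0, -0.0, 0.0]]
wrist_force: [-0.4, -0.2, -0.2]
gripper_width: 0.307
```

Call:
play_rows:
  commands:
    - {"fingers": 0.36,"tx": -0.01,"ty": 0,"tz": 0,"ax": 0,"ay": 0,"az": 0}
    - {"fingers": 0.36,"tx": -0.03,"ty": 0,"tz": 0,"ax": 0,"ay": 0,"az": 0}
    - {"fingers": 0.36,"tx": -0.07,"ty": 0,"tz": 0,"ax": 0,"ay": 0,"az": 0}
    - {"fingers": 0.36,"tx": -0.12,"ty": 0,"tz": 0,"ax": 0,"ay": 0,"az": 0}
    - {"fingers": 0.36,"tx": -0.17,"ty": 0,"tz": 0,"ax": 0,"ay": 0,"az": 0}

```text
time_s: 10.95
tcp_pos: [0.5517, -0.0409, 0.1678]
ee_rot: [[-0.002, -0.993, 0.114], [-0.001, 0.114, 0.993], [-1.0, 0.002, -0.001]]
wrist_force: [0.6, 0.1, 0.1]
gripper_width: 0.321
```

```bash
python3 - <<'E'
from plan import *
q=(.503,.3777,np.degrees(.199))
# jaw along tray y: az 90+11.4 ; web grip
plan([(q[0],q[1],.16,90+q[2]),(q[0],q[1],.027,90+q[2])])
print(r.sense()['joints'])
E
```

```text
t 10.95 at [ 0.5517 -0.0409  0.1678] azy 173.46 w 0.321 F [0.6 0.1 0.1]
 t [0.0034, 0.0427, 0.1824] a [0.1334, -0.0002, -0.0001] rows>= 4
 t [0.0035, 0.1132, 0.1492] a [0.1334, -0.0002, -0.0001] rows>= 4
 t [0.0035, 0.1641, 0.0902] a [0.1334, -0.0002, -0.0001] rows>= 4
  -- (0.503, 0.3777, 0.16, np.float64(101.40186012310338))
 t [0.1773, 0.0, 0.0] a [0.0, 0.0, 0.0] rows>= 4
  -- (0.503, 0.3777, 0.027, np.float64(101.40186012310338))
[ 1.25580995e+01  1.89053559e+01 -1.57404128e+01  1.05234794e-02
 -5.54504349e+01 -1.91012224e+01]
```

Call:
play_rows:
  commands:
    - {"fingers": -0.38,"tx": 0.0034,"ty": 0.0427,"tz": 0.1824,"ax": 0.1334,"ay": 0,"az": 0}
    - {"fingers": -0.38,"tx": 0.0034,"ty": 0.0427,"tz": 0.1824,"ax": 0.1334,"ay": 0,"az": 0}
    - {"fingers": -0.38,"tx": 0.0034,"ty": 0.0427,"tz": 0.1824,"ax": 0.1334,"ay": 0,"az": 0}
    - {"fingers": -0.38,"tx": 0.0034,"ty": 0.0427,"tz": 0.1824,"ax": 0.1334,"ay": 0,"az": 0}
    - {"fingers": -0.38,"tx": 0.0034,"ty": 0.0427,"tz": 0.1824,"ax": 0.1334,"ay": 0,"az": 0}

```text
time_s: 11.37
tcp_pos: [0.5359, 0.1028, 0.1647]
ee_rot: [[0.002, -0.862, 0.507], [0.001, 0.507, 0.862], [-1.0, -0.001, 0.002]]
wrist_force: [1.4, -0.6, 0.4]
gripper_width: 0.613
```

Call:
play_rows:
  commands:
    - {"fingers": -0.38,"tx": 0.0035,"ty": 0.1132,"tz": 0.1492,"ax": 0.1334,"ay": 0,"az": 0}
    - {"fingers": -0.38,"tx": 0.0035,"ty": 0.1132,"tz": 0.1492,"ax": 0.1334,"ay": 0,"az": 0}
    - {"fingers": -0.38,"tx": 0.0035,"ty": 0.1132,"tz": 0.1492,"ax": 0.1334,"ay": 0,"az": 0}
    - {"fingers": -0.38,"tx": 0.0035,"ty": 0.1132,"tz": 0.1492,"ax": 0.1334,"ay": 0,"az": 0}
    - {"fingers": -0.38,"tx": 0.0035,"ty": 0.1132,"tz": 0.1492,"ax": 0.1334,"ay": 0,"az": 0}

```text
time_s: 11.78
tcp_pos: [0.5198, 0.2422, 0.1616]
ee_rot: [[0.001, -0.582, 0.813], [0.001, 0.813, 0.582], [-1.0, 0.0, 0.002]]
wrist_force: [-0.5, 0.9, -0.9]
gripper_width: 0.688
```

Call:
play_rows:
  commands:
    - {"fingers": -0.38,"tx": 0.0035,"ty": 0.1641,"tz": 0.0902,"ax": 0.1334,"ay": 0,"az": 0}
    - {"fingers": -0.38,"tx": 0.0035,"ty": 0.1641,"tz": 0.0902,"ax": 0.1334,"ay": 0,"az": 0}
    - {"fingers": -0.38,"tx": 0.0035,"ty": 0.1641,"tz": 0.0902,"ax": 0.1334,"ay": 0,"az": 0}
    - {"fingers": -0.38,"tx": 0.0035,"ty": 0.1641,"tz": 0.0902,"ax": 0.1334,"ay": 0,"az": 0}
    - {"fingers": -0.38,"tx": 0.0035,"ty": 0.1641,"tz": 0.0902,"ax": 0.1334,"ay": 0,"az": 0}

```text
time_s: 12.2
tcp_pos: [0.5034, 0.3807, 0.1584]
ee_rot: [[0.001, -0.201, 0.98], [0.001, 0.98, 0.201], [-1.0, 0.0, 0.001]]
wrist_force: [0.9, -0.2, -0.4]
gripper_width: 0.687
```

Call:
play_rows:
  commands:
    - {"fingers": -0.38,"tx": 0,"ty": 0,"tz": 0,"ax": 0,"ay": 0,"az": 0}
    - {"fingers": -0.38,"tx": 0,"ty": 0,"tz": 0,"ax": 0,"ay": 0,"az": 0}
    - {"fingers": -0.38,"tx": 0,"ty": 0,"tz": 0,"ax": 0,"ay": 0,"az": 0}

```text
time_s: 12.45
tcp_pos: [0.5039, 0.3762, 0.1588]
ee_rot: [[-0.0, -0.197, 0.98], [-0.0, 0.98, 0.197], [-1.0, -0.0, -0.0]]
wrist_force: [0.4, -0.5, -0.9]
gripper_width: 0.692
```

```bash
python3 - <<'E'
from plan import *
from h import *
from station import viewer,spotter
import pickle
p=viewer.capture('top'); s=viewer.capture('scene'); pickle.dump((p,s),open('p2.pkl','wb'))
plan([(.503,.3777,.027,101.4)])
for n,q in(('top',p),('scene',s)):
    d=spotter.silhouettes('teether_mid',q)
    for e in d[:2]:print(n,np.round(e['uv'],1),round(e['score'],2),e['region'].sum(),back(q,[e['uv']],.022).round(3))
# zoom crop of drawer in top & scene with posts modelled
ax=-.1155; u=np.array([np.cos(ax),np.sin(ax)]); f=np.array([.5220,-.0383])
S=6
def cyl(x,y,r,z): return [[x+r*np.cos(t),y+r*np.sin(t),z] for t in np.linspace(0,6.283,13)]
for n,q,(x0,y0,w,h) in (('a',p,(310,150,95,90)),('b',s,(200,175,125,95))):
    im=cv2.resize(q['image'][y0:y0+h,x0:x0+w,::-1],None,fx=S,fy=S,interpolation=cv2.INTER_CUBIC)
    for a in(1,-1):
        for b in(1,-1):
            for rr,z,c in((.008,.024,(0,0,255)),(.002,.037,(0,255,255))):
                P=((proj(q,place(cyl(a*.048,b*.086,rr,z),[*f,ax],.014))+.5-[x0,y0])*S).round().astype(np.int32)
                cv2.polylines(im,[P.reshape(-1,1,2)],True,c,1)
    cv2.imwrite(f'pics/post_{n}.png',im)
E
```

```text
t 12.55 at [0.504  0.3765 0.1589] azy 101.35 w 0.691 F [0.3 0.  0.3]
 t [0.1759, 0.0019, -0.001] a [-0.0003, 0.0, 0.0] rows>= 4
  -- (0.503, 0.3777, 0.027, 101.4)
top [360.2 199.6] 0.61 478 [[ 0.547 -0.044  0.022]]
scene [134.  202.8] 0.7 414 [[ 0.258 -0.383  0.022]]
scene [261.6 202.5] 0.29 7940 [[ 0.437 -0.027  0.022]]
```

View pics/post_a.png

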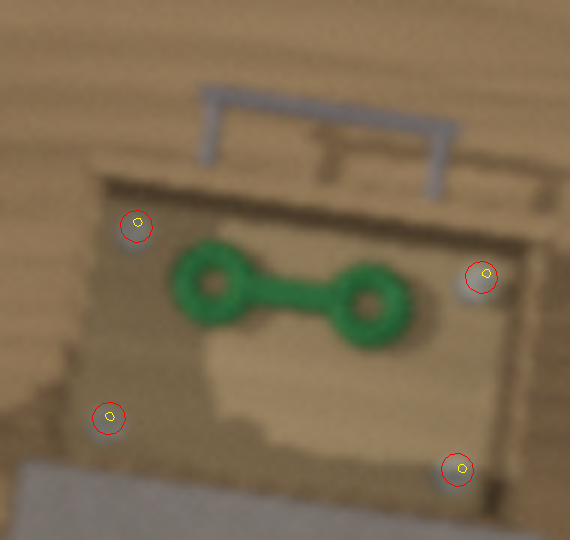

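View pics/post_b.png

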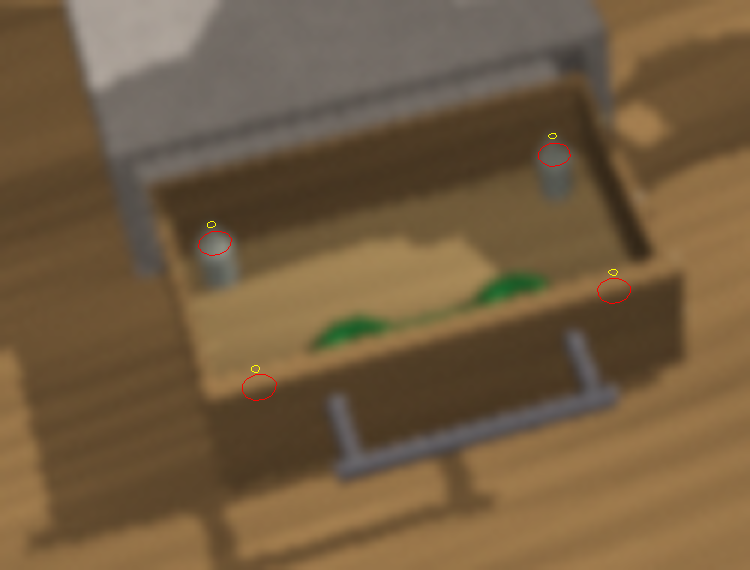

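The teether lies flat in the drawer, and the post marks fit to about 1 mm in both views. Next is gripping the tray web.

Call:
play_rows:
  commands:
    - {"fingers": -0.38,"tx": 0.045,"ty": 0.0019,"tz": -0.001,"ax": 0,"ay": 0,"az": 0}
    - {"fingers": -0.38,"tx": 0.095,"ty": 0.0019,"tz": -0.001,"ax": 0,"ay": 0,"az": 0}
    - {"fingers": -0.38,"tx": 0.14,"ty": 0.0019,"tz": -0.001,"ax": 0,"ay": 0,"az": 0}
    - {"fingers": -0.38,"tx": 0.165,"ty": 0.0019,"tz": -0.001,"ax": 0,"ay": 0,"az": 0}
    - {"fingers": -0.38,"tx": 0.175,"ty": 0.0019,"tz": -0.001,"ax": 0,"ay": 0,"az": 0}

```text
time_s: 13.07
tcp_pos: [0.501, 0.3766, 0.0243]
ee_rot: [[-0.005, -0.198, 0.98], [-0.006, 0.98, 0.198], [-1.0, -0.005, -0.006]]
wrist_force: [-13.9, -8.0, 36.4]
gripper_width: 0.687
```

Call:
play_rows:
  commands:
    - {"fingers": 1,"tx": 0,"ty": 0,"tz": 0,"ax": 0,"ay": 0,"az": 0}
    - {"fingers": 1,"tx": 0,"ty": 0,"tz": 0,"ax": 0,"ay": 0,"az": 0}
    - {"fingers": 1,"tx": 0,"ty": 0,"tz": 0,"ax": 0,"ay": 0,"az": 0}
    - {"fingers": 1,"tx": 0,"ty": 0,"tz": 0,"ax": 0,"ay": 0,"az": 0}
    - {"fingers": 1,"tx": 0,"ty": 0,"tz": 0,"ax": 0,"ay": 0,"az": 0}

```text
time_s: 13.48
tcp_pos: [0.503, 0.3794, 0.0281]
ee_rot: [[0.001, -0.198, 0.98], [0.001, 0.98, 0.198], [-1.0, 0.001, 0.001]]
wrist_force: [0.3, -0.5, -0.2]
gripper_width: 0.396
```

Call:
play_rows:
  commands:
    - {"fingers": 1,"tx": 0,"ty": 0,"tz": 0,"ax": 0,"ay": 0,"az": 0}
    - {"fingers": 1,"tx": 0,"ty": 0,"tz": 0,"ax": 0,"ay": 0,"az": 0}
    - {"fingers": 1,"tx": 0,"ty": 0,"tz": 0,"ax": 0,"ay": 0,"az": 0}
    - {"fingers": 1,"tx": 0,"ty": 0,"tz": 0,"ax": 0,"ay": 0,"az": 0}

```text
time_s: 13.82
tcp_pos: [0.5026, 0.3785, 0.0275]
ee_rot: [[-0.0, -0.198, 0.98], [-0.001, 0.98, 0.198], [-1.0, -0.001, -0.001]]
wrist_force: [-0.5, -3.2, 3.5]
gripper_width: 0.115
```

```bash
python3 - <<'E'
from plan import *
s=r.sense(); p=np.array(s['tcp_pos']); print(p, s['gripper_width'])
w=np.array([np.cos(.199),np.sin(.199)]); off=(np.array([.503,.3777])-p[:2])@w
ax=-.1155; u=np.array([np.cos(ax),np.sin(ax)]); t=np.array([.5217,-.0383])-off*u
print('off',off,'target',t)
az=90+np.degrees(ax)
plan([(*p[:2],.18,101.4),(*t,.15,az),(*t,.014+.024+p[2]+.02,az)])
E
```

```text
[0.50262032 0.37848219 0.02750447] 0.1148310899675098
off 0.00021755159702699522 target [ 0.5214839  -0.03827493]
t 13.82 at [0.5026 0.3785 0.0275] azy 101.42 w 0.115 F [-0.5 -3.2  3.5]
 t [-0.2033, -0.0002, -0.0001] a [0.0001, -0.0002, 0.0004] rows>= 4
  -- (np.float64(0.5026203242463304), np.float64(0.37848219341655337), 0.18, 101.4)
 t [0.0133, -0.1832, -0.0284] a [0.0334, 0.0, 0.0] rows>= 4
 t [0.0133, -0.1852, -0.0091] a [0.0334, 0.0, 0.0] rows>= 4
 t [0.0133, -0.1851, 0.0104] a [0.0334, 0.0, 0.0] rows>= 4
  -- (np.float64(0.5214838978868707), np.float64(-0.038274928620500415), 0.15, np.float64(83.382337466239))
 t [0.086, 0.0, 0.0] a [0.0, 0.0, 0.0] rows>= 2
  -- (np.float64(0.5214838978868707), np.float64(-0.038274928620500415), np.float64(0.08550447031832462), np.float64(83.382337466239))
```

Call:
play_rows:
  commands:
    - {"fingers": 1,"tx": -0.03,"ty": 0,"tz": 0,"ax": 0,"ay": 0,"az": 0}
    - {"fingers": 1,"tx": -0.075,"ty": 0,"tz": 0,"ax": 0,"ay": 0,"az": 0}
    - {"fingers": 1,"tx": -0.125,"ty": 0,"tz": 0,"ax": 0,"ay": 0,"az": 0}
    - {"fingers": 1,"tx": -0.17,"ty": 0,"tz": 0,"ax": 0,"ay": 0,"az": 0}
    - {"fingers": 1,"tx": -0.203,"ty": 0,"tz": 0,"ax": 0,"ay": 0,"az": 0}

```text
time_s: 14.23
tcp_pos: [0.503, 0.3797, 0.1824]
ee_rot: [[0.002, -0.198, 0.98], [0.002, 0.98, 0.198], [-1.0, 0.002, 0.002]]
wrist_force: [0.0, 0.9, -3.0]
gripper_width: 0.115
```

Call:
play_rows:
  commands:
    - {"fingers": 1,"tx": 0.002,"ty": -0.03,"tz": -0.005,"ax": 0.006,"ay": 0,"az": 0}
    - {"fingers": 1,"tx": 0.005,"ty": -0.065,"tz": -0.01,"ax": 0.013,"ay": 0,"az": 0}
    - {"fingers": 1,"tx": 0.008,"ty": -0.105,"tz": -0.017,"ax": 0.02,"ay": 0,"az": 0}
    - {"fingers": 1,"tx": 0.011,"ty": -0.145,"tz": -0.023,"ax": 0.027,"ay": 0,"az": 0}
    - {"fingers": 1,"tx": 0.0133,"ty": -0.1832,"tz": -0.0284,"ax": 0.0334,"ay": 0,"az": 0}

```text
time_s: 14.65
tcp_pos: [0.5079, 0.2387, 0.1686]
ee_rot: [[-0.002, -0.093, 0.996], [-0.0, 0.996, 0.093], [-1.0, -0.0, -0.002]]
wrist_force: [1.0, 0.0, -3.0]
gripper_width: 0.11
```

Call:
play_rows:
  commands:
    - {"fingers": 1,"tx": 0.003,"ty": -0.037,"tz": -0.002,"ax": 0.0067,"ay": 0,"az": 0}
    - {"fingers": 1,"tx": 0.006,"ty": -0.074,"tz": -0.004,"ax": 0.0134,"ay": 0,"az": 0}
    - {"fingers": 1,"tx": 0.008,"ty": -0.111,"tz": -0.006,"ax": 0.02,"ay": 0,"az": 0}
    - {"fingers": 1,"tx": 0.011,"ty": -0.148,"tz": -0.007,"ax": 0.0267,"ay": 0,"az": 0}
    - {"fingers": 1,"tx": 0.0133,"ty": -0.1852,"tz": -0.0091,"ax": 0.0334,"ay": 0,"az": 0}

```text
time_s: 15.07
tcp_pos: [0.5146, 0.1, 0.1588]
ee_rot: [[-0.001, 0.012, 1.0], [0.0, 1.0, -0.012], [-1.0, 0.0, -0.001]]
wrist_force: [1.0, -1.0, -2.5]
gripper_width: 0.117
```

Call:
play_rows:
  commands:
    - {"fingers": 1,"tx": 0.003,"ty": -0.045,"tz": 0.003,"ax": 0.009,"ay": 0,"az": 0}
    - {"fingers": 1,"tx": 0.006,"ty": -0.09,"tz": 0.006,"ax": 0.018,"ay": 0,"az": 0}
    - {"fingers": 1,"tx": 0.01,"ty": -0.132,"tz": 0.008,"ax": 0.026,"ay": 0,"az": 0}
    - {"fingers": 1,"tx": 0.0133,"ty": -0.168,"tz": 0.01,"ax": 0.0334,"ay": 0,"az": 0}
    - {"fingers": 1,"tx": 0.0133,"ty": -0.1851,"tz": 0.0104,"ax": 0.0334,"ay": 0,"az": 0}

```text
time_s: 15.48
tcp_pos: [0.5203, -0.0402, 0.1483]
ee_rot: [[-0.003, 0.119, 0.993], [-0.0, 0.993, -0.119], [-1.0, -0.0, -0.003]]
wrist_force: [-1.1, -0.0, -2.7]
gripper_width: 0.112
```

Call:
play_rows:
  commands:
    - {"fingers": 1,"tx": 0,"ty": 0,"tz": 0,"ax": 0,"ay": 0,"az": 0}
    - {"fingers": 1,"tx": 0,"ty": 0,"tz": 0,"ax": 0,"ay": 0,"az": 0}
    - {"fingers": 1,"tx": 0,"ty": 0,"tz": 0,"ax": 0,"ay": 0,"az": 0}
    - {"fingers": 1,"tx": 0,"ty": 0,"tz": 0,"ax": 0,"ay": 0,"az": 0}

```text
time_s: 15.82
tcp_pos: [0.5216, -0.0367, 0.1495]
ee_rot: [[-0.0, 0.114, 0.993], [0.0, 0.993, -0.114], [-1.0, 0.0, -0.0]]
wrist_force: [-0.4, -0.4, -1.8]
gripper_width: 0.11
```

```bash
python3 - <<'E'
from plan import *
from h import *
from station import viewer,spotter
az=90+np.degrees(-.1155)
plan([(.5215,-.0383,.0855,az)])
st=r.sense();tc=np.array(st['tcp_pos'])
ax=-.1155;S=4;out=[]
q3=[tc[0],tc[1],np.radians(np.degrees(np.arctan2(np.array(st['ee_rot'])[1,1],np.array(st['ee_rot'])[0,1]))-90)]
for n,(x0,y0,w,h) in (('top',(280,140,150,110)),('scene',(180,130,180,110))):
    p=viewer.capture(n)
    im=cv2.resize(p['image'][y0:y0+h,x0:x0+w,::-1],None,fx=S,fy=S,interpolation=cv2.INTER_CUBIC)
    zb=tc[2]-.0275
    P=((proj(p,place(boxpts(.124,.2,0,.02),q3,zb))+.5-[x0,y0])*S).round().astype(np.int32)
    for k in(0,4): cv2.polylines(im,[P[k:k+4].reshape(-1,1,2)],True,(0,0,255),1)
    out.append(cv2.copyMakeBorder(im,0,0,0,720-im.shape[1],cv2.BORDER_CONSTANT))
cv2.imwrite('pics/tray.png',cv2.resize(np.vstack(out),None,fx=.68,fy=.68))
E
```

```text
t 15.82 at [ 0.5216 -0.0367  0.1495] azy 83.44 w 0.11 F [-0.4 -0.4 -1.8]
 t [0.0853, -0.0021, 0.0001] a [0.0003, -0.0, -0.0001] rows>= 2
  -- (0.5215, -0.0383, 0.0855, np.float64(83.382337466239))
```

View pics/tray.png

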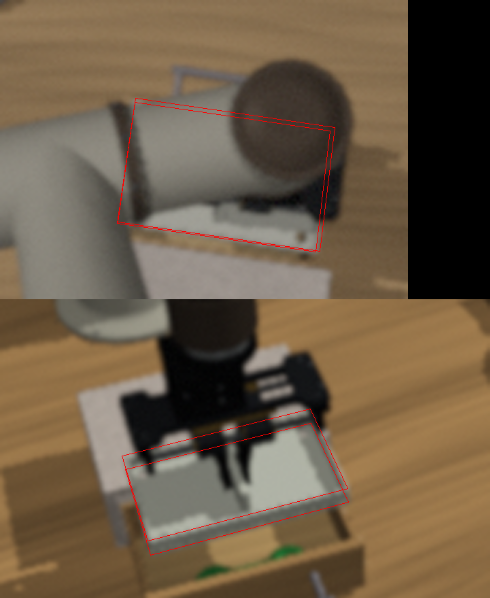

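Call:
play_rows:
  commands:
    - {"fingers": 1,"tx": 0.025,"ty": -0.002,"tz": 0,"ax": 0,"ay": 0,"az": 0}
    - {"fingers": 1,"tx": 0.05,"ty": -0.002,"tz": 0,"ax": 0,"ay": 0,"az": 0}
    - {"fingers": 1,"tx": 0.07,"ty": -0.002,"tz": 0,"ax": 0,"ay": 0,"az": 0}
    - {"fingers": 1,"tx": 0.08,"ty": -0.002,"tz": 0,"ax": 0,"ay": 0,"az": 0}
    - {"fingers": 1,"tx": 0.085,"ty": -0.002,"tz": 0,"ax": 0,"ay": 0,"az": 0}

```text
time_s: 16.33
tcp_pos: [0.5209, -0.0387, 0.0848]
ee_rot: [[-0.002, 0.114, 0.993], [-0.0, 0.993, -0.114], [-1.0, -0.001, -0.002]]
wrist_force: [-0.1, -0.7, -2.8]
gripper_width: 0.114
```

Call:
play_rows:
  commands:
    - {"fingers": 1,"tx": 0,"ty": 0,"tz": 0,"ax": 0,"ay": 0,"az": 0}
    - {"fingers": 1,"tx": 0.003,"ty": 0,"tz": 0,"ax": 0,"ay": 0,"az": 0}
    - {"fingers": 1,"tx": 0.006,"ty": 0,"tz": 0,"ax": 0,"ay": 0,"az": 0}
    - {"fingers": 1,"tx": 0.009,"ty": 0,"tz": 0,"ax": 0,"ay": 0,"az": 0}
    - {"fingers": 1,"tx": 0.012,"ty": 0,"tz": 0,"ax": 0,"ay": 0,"az": 0}

```text
time_s: 16.75
tcp_pos: [0.5217, -0.039, 0.0772]
ee_rot: [[0.001, 0.115, 0.993], [0.0, 0.993, -0.115], [-1.0, 0.0, 0.001]]
wrist_force: [-0.1, -0.2, -2.6]
gripper_width: 0.109
```

Call:
play_rows:
  commands:
    - {"fingers": 1,"tx": 0.003,"ty": 0,"tz": 0,"ax": 0,"ay": 0,"az": 0}
    - {"fingers": 1,"tx": 0.006,"ty": 0,"tz": 0,"ax": 0,"ay": 0,"az": 0}
    - {"fingers": 1,"tx": 0.006,"ty": 0,"tz": 0,"ax": 0,"ay": 0,"az": 0}

```text
time_s: 17.0
tcp_pos: [0.5211, -0.0392, 0.0719]
ee_rot: [[-0.001, 0.115, 0.993], [-0.0, 0.993, -0.115], [-1.0, -0.0, -0.001]]
wrist_force: [0.1, -0.7, -2.7]
gripper_width: 0.113
```

Call:
play_rows:
  commands:
    - {"fingers": 1,"tx": 0.003,"ty": 0,"tz": 0,"ax": 0,"ay": 0,"az": 0}
    - {"fingers": 1,"tx": 0.005,"ty": 0,"tz": 0,"ax": 0,"ay": 0,"az": 0}
    - {"fingers": 1,"tx": 0.006,"ty": 0,"tz": 0,"ax": 0,"ay": 0,"az": 0}

```text
time_s: 17.25
tcp_pos: [0.5213, -0.0391, 0.0676]
ee_rot: [[-0.0, 0.115, 0.993], [-0.0, 0.993, -0.115], [-1.0, -0.0, -0.0]]
wrist_force: [0.0, -0.4, -2.4]
gripper_width: 0.113
```

Call:
play_rows:
  commands:
    - {"fingers": 1,"tx": 0.0015,"ty": 0,"tz": 0,"ax": 0,"ay": 0,"az": 0}
    - {"fingers": 1,"tx": 0.003,"ty": 0,"tz": 0,"ax": 0,"ay": 0,"az": 0}
    - {"fingers": 1,"tx": 0.003,"ty": 0,"tz": 0,"ax": 0,"ay": 0,"az": 0}

```text
time_s: 17.5
tcp_pos: [0.5214, -0.0391, 0.0656]
ee_rot: [[-0.0, 0.115, 0.993], [-0.0, 0.993, -0.115], [-1.0, -0.0, -0.0]]
wrist_force: [-0.2, 0.6, -1.8]
gripper_width: 0.11
```

Call:
play_rows:
  commands:
    - {"fingers": 0.1,"tx": 0,"ty": 0,"tz": 0,"ax": 0,"ay": 0,"az": 0}
    - {"fingers": 0.1,"tx": 0,"ty": 0,"tz": 0,"ax": 0,"ay": 0,"az": 0}
    - {"fingers": 0.1,"tx": 0,"ty": 0,"tz": 0,"ax": 0,"ay": 0,"az": 0}
    - {"fingers": 0.1,"tx": 0,"ty": 0,"tz": 0,"ax": 0,"ay": 0,"az": 0}
    - {"fingers": 0.1,"tx": 0,"ty": 0,"tz": 0,"ax": 0,"ay": 0,"az": 0}

```text
time_s: 17.92
tcp_pos: [0.5216, -0.0391, 0.0658]
ee_rot: [[0.001, 0.115, 0.993], [0.0, 0.993, -0.115], [-1.0, 0.0, 0.001]]
wrist_force: [0.7, -0.8, 0.2]
gripper_width: 0.394
```

Call:
play_rows:
  commands:
    - {"fingers": 0.1,"tx": -0.015,"ty": 0,"tz": 0,"ax": 0,"ay": 0,"az": 0}
    - {"fingers": 0.1,"tx": -0.04,"ty": 0,"tz": 0,"ax": 0,"ay": 0,"az": 0}
    - {"fingers": 0.1,"tx": -0.08,"ty": 0,"tz": 0,"ax": 0,"ay": 0,"az": 0}
    - {"fingers": 0.1,"tx": -0.12,"ty": 0,"tz": 0,"ax": 0,"ay": 0,"az": 0}
    - {"fingers": 0.1,"tx": -0.16,"ty": 0,"tz": 0,"ax": 0,"ay": 0,"az": 0}

```text
time_s: 18.33
tcp_pos: [0.5211, -0.0392, 0.1869]
ee_rot: [[-0.0, 0.115, 0.993], [-0.0, 0.993, -0.115], [-1.0, -0.0, -0.0]]
wrist_force: [0.5, 0.3, -0.9]
gripper_width: 0.447
```

```bash
python3 - <<'E'
from plan import *
from h import *
from station import viewer
h=np.array([.640,-.0535]); u=np.array([np.cos(-.1155),np.sin(-.1155)])
# push from in front of the bar with closed... : straddle again, jaw along drawer x
plan([(*h,.19,173.4),(*h,.0625,173.4)])
S=5;x0,y0,w,hh=200,165,130,100
p=viewer.capture('scene')
im=cv2.resize(p['image'][y0:y0+hh,x0:x0+w,::-1],None,fx=S,fy=S,interpolation=cv2.INTER_CUBIC)
P=((proj(p,place(boxpts(.124,.2,0,.02),[.5217,-.0383,-.1155],.038))+.5-[x0,y0])*S).round().astype(np.int32)
cv2.polylines(im,[P[4:].reshape(-1,1,2)],True,(0,0,255),1)
cv2.imwrite('pics/seat.png',im)
E
```

```text
t 18.33 at [ 0.5211 -0.0392  0.1869] azy 83.38 w 0.447 F [ 0.5  0.3 -0.9]
 t [-0.0014, -0.0002, 0.0532] a [-0.1667, -0.0001, -0.0] rows>= 5
 t [-0.0014, -0.0268, 0.046] a [-0.1667, -0.0001, -0.0] rows>= 5
 t [-0.0014, -0.0462, 0.0264] a [-0.1667, -0.0001, -0.0] rows>= 5
  -- (np.float64(0.64), np.float64(-0.0535), 0.19, 173.4)
 t [0.17, 0.0, 0.0] a [0.0, 0.0, 0.0] rows>= 4
  -- (np.float64(0.64), np.float64(-0.0535), 0.0625, 173.4)
```

View pics/seat.png

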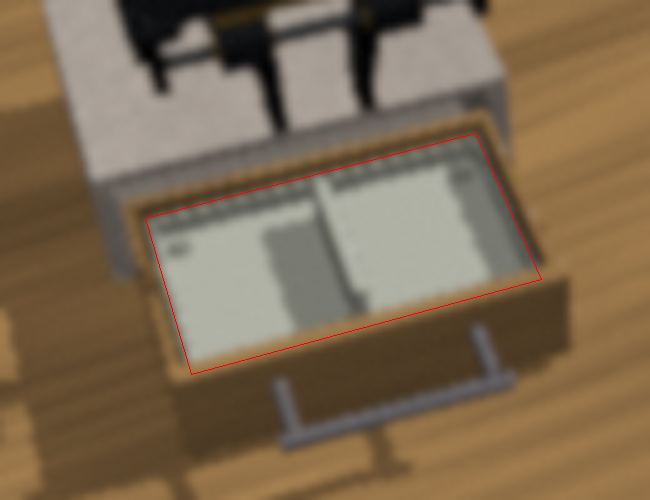

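The tray is seated level inside the drawer. I'll shut the drawer by pushing on the front of the bar with closed fingers.

```bash
python3 - <<'E'
from plan import *
plan([(.6658,-.0565,.1869,83.4),(.6658,-.0565,.056,83.4)])
E
```

```text
t 18.38 at [ 0.525  -0.0391  0.1937] azy 83.49 w 0.448 F [ 1.2 -0.   4.9]
 t [0.0114, -0.0018, 0.1891] a [0.0005, 0.0039, -0.0004] rows>= 4
  -- (0.6658, -0.0565, 0.1869, 83.4)
 t [0.1745, 0.0, 0.0] a [0.0, 0.0, 0.0] rows>= 4
  -- (0.6658, -0.0565, 0.056, 83.4)
```

Call:
play_rows:
  commands:
    - {"fingers": 1,"tx": 0,"ty": 0,"tz": 0.045,"ax": 0,"ay": 0,"az": 0}
    - {"fingers": 1,"tx": 0,"ty": 0,"tz": 0.095,"ax": 0,"ay": 0,"az": 0}
    - {"fingers": 1,"tx": 0,"ty": 0,"tz": 0.145,"ax": 0,"ay": 0,"az": 0}
    - {"fingers": 1,"tx": 0,"ty": 0,"tz": 0.18,"ax": 0,"ay": 0,"az": 0}
    - {"fingers": 1,"tx": 0,"ty": 0,"tz": 0.194,"ax": 0,"ay": 0,"az": 0}

```text
time_s: 18.8
tcp_pos: [0.669, -0.0564, 0.1844]
ee_rot: [[0.001, 0.116, 0.993], [-0.0, 0.993, -0.116], [-1.0, -0.0, 0.001]]
wrist_force: [0.0, 0.8, 0.3]
gripper_width: 0.153
```

Call:
play_rows:
  commands:
    - {"fingers": 1,"tx": 0,"ty": 0,"tz": 0,"ax": 0,"ay": 0,"az": 0}
    - {"fingers": 1,"tx": 0,"ty": 0,"tz": 0,"ax": 0,"ay": 0,"az": 0}
    - {"fingers": 1,"tx": 0,"ty": 0,"tz": 0,"ax": 0,"ay": 0,"az": 0}

```text
time_s: 19.05
tcp_pos: [0.665, -0.0558, 0.1853]
ee_rot: [[-0.001, 0.115, 0.993], [0.0, 0.993, -0.115], [-1.0, -0.0, -0.001]]
wrist_force: [-0.4, 0.4, 0.7]
gripper_width: 0.017
```

Call:
play_rows:
  commands:
    - {"fingers": 1,"tx": 0.04,"ty": 0,"tz": 0,"ax": 0,"ay": 0,"az": 0}
    - {"fingers": 1,"tx": 0.09,"ty": 0,"tz": 0,"ax": 0,"ay": 0,"az": 0}
    - {"fingers": 1,"tx": 0.135,"ty": 0,"tz": 0,"ax": 0,"ay": 0,"az": 0}
    - {"fingers": 1,"tx": 0.163,"ty": 0,"tz": 0,"ax": 0,"ay": 0,"az": 0}
    - {"fingers": 1,"tx": 0.172,"ty": 0,"tz": 0,"ax": 0,"ay": 0,"az": 0}

```text
time_s: 19.47
tcp_pos: [0.6622, -0.0558, 0.0528]
ee_rot: [[-0.008, 0.116, 0.993], [-0.0, 0.993, -0.116], [-1.0, -0.001, -0.008]]
wrist_force: [-0.8, -0.2, -0.1]
gripper_width: 0.003
```

Call:
play_rows:
  commands:
    - {"fingers": 1,"tx": 0,"ty": 0,"tz": -0.005,"ax": 0,"ay": 0,"az": 0}
    - {"fingers": 1,"tx": 0,"ty": 0,"tz": -0.01,"ax": 0,"ay": 0,"az": 0}
    - {"fingers": 1,"tx": 0,"ty": 0,"tz": -0.016,"ax": 0,"ay": 0,"az": 0}
    - {"fingers": 1,"tx": 0,"ty": 0,"tz": -0.025,"ax": 0,"ay": 0,"az": 0}
    - {"fingers": 1,"tx": 0,"ty": 0,"tz": -0.037,"ax": 0,"ay": 0,"az": 0}

```text
time_s: 19.88
tcp_pos: [0.6403, -0.0525, 0.0591]
ee_rot: [[0.007, 0.115, 0.993], [0.0, 0.993, -0.115], [-1.0, 0.001, 0.007]]
wrist_force: [2.9, 0.1, 1.5]
gripper_width: 0.004
```

Call:
play_rows:
  commands:
    - {"fingers": 1,"tx": 0,"ty": 0,"tz": -0.015,"ax": 0,"ay": 0,"az": 0}
    - {"fingers": 1,"tx": 0,"ty": 0,"tz": -0.03,"ax": 0,"ay": 0,"az": 0}
    - {"fingers": 1,"tx": 0,"ty": 0,"tz": -0.045,"ax": 0,"ay": 0,"az": 0}
    - {"fingers": 1,"tx": 0,"ty": 0,"tz": -0.06,"ax": 0,"ay": 0,"az": 0}
    - {"fingers": 1,"tx": 0,"ty": 0,"tz": -0.075,"ax": 0,"ay": 0,"az": 0}

```text
time_s: 20.3
tcp_pos: [0.5837, -0.0459, 0.059]
ee_rot: [[0.006, 0.114, 0.993], [0.0, 0.993, -0.114], [-1.0, 0.001, 0.006]]
wrist_force: [3.2, -1.2, 2.2]
gripper_width: 0.003
```

Call:
play_rows:
  commands:
    - {"fingers": 1,"tx": 0,"ty": 0,"tz": -0.015,"ax": 0,"ay": 0,"az": 0}
    - {"fingers": 1,"tx": 0,"ty": 0,"tz": -0.03,"ax": 0,"ay": 0,"az": 0}
    - {"fingers": 1,"tx": 0,"ty": 0,"tz": -0.045,"ax": 0,"ay": 0,"az": 0}
    - {"fingers": 1,"tx": 0,"ty": 0,"tz": -0.06,"ax": 0,"ay": 0,"az": 0}
    - {"fingers": 1,"tx": 0,"ty": 0,"tz": -0.07,"ax": 0,"ay": 0,"az": 0}

```text
time_s: 20.72
tcp_pos: [0.5304, -0.0398, 0.0584]
ee_rot: [[0.004, 0.115, 0.993], [0.001, 0.993, -0.115], [-1.0, 0.001, 0.004]]
wrist_force: [2.6, -0.4, 2.5]
gripper_width: 0.007
```

Call:
play_rows:
  commands:
    - {"fingers": 1,"tx": 0,"ty": 0,"tz": -0.008,"ax": 0,"ay": 0,"az": 0}
    - {"fingers": 1,"tx": 0,"ty": 0,"tz": -0.015,"ax": 0,"ay": 0,"az": 0}
    - {"fingers": 1,"tx": 0,"ty": 0,"tz": -0.022,"ax": 0,"ay": 0,"az": 0}
    - {"fingers": 1,"tx": 0,"ty": 0,"tz": -0.028,"ax": 0,"ay": 0,"az": 0}
    - {"fingers": 1,"tx": 0,"ty": 0,"tz": -0.034,"ax": 0,"ay": 0,"az": 0}

```text
time_s: 21.13
tcp_pos: [0.5048, -0.0371, 0.0566]
ee_rot: [[0.0, 0.115, 0.993], [0.0, 0.993, -0.115], [-1.0, 0.0, 0.0]]
wrist_force: [2.5, 0.7, 1.6]
gripper_width: 0.005
```

Call:
play_rows:
  commands:
    - {"fingers": 1,"tx": 0,"ty": 0,"tz": -0.003,"ax": 0,"ay": 0,"az": 0}
    - {"fingers": 1,"tx": 0,"ty": 0,"tz": -0.005,"ax": 0,"ay": 0,"az": 0}
    - {"fingers": 1,"tx": 0,"ty": 0,"tz": -0.006,"ax": 0,"ay": 0,"az": 0}
    - {"fingers": 1,"tx": 0,"ty": 0,"tz": -0.006,"ax": 0,"ay": 0,"az": 0}

```text
time_s: 21.47
tcp_pos: [0.5039, -0.0368, 0.0569]
ee_rot: [[0.007, 0.114, 0.993], [0.0, 0.993, -0.114], [-1.0, 0.001, 0.007]]
wrist_force: [9.1, -3.2, -4.3]
gripper_width: 0.007
```

Call:
play_rows:
  commands:
    - {"fingers": 1,"tx": 0,"ty": 0,"tz": -0.002,"ax": 0,"ay": 0,"az": 0}
    - {"fingers": 1,"tx": 0,"ty": 0,"tz": -0.004,"ax": 0,"ay": 0,"az": 0}
    - {"fingers": 1,"tx": 0,"ty": 0,"tz": -0.004,"ax": 0,"ay": 0,"az": 0}

```text
time_s: 21.72
tcp_pos: [0.5037, -0.0366, 0.0572]
ee_rot: [[0.013, 0.113, 0.994], [0.0, 0.994, -0.113], [-1.0, 0.002, 0.013]]
wrist_force: [15.5, -8.9, -9.8]
gripper_width: 0.006
```

Call:
play_rows:
  commands:
    - {"fingers": 1,"tx": 0,"ty": 0,"tz": 0.01,"ax": 0,"ay": 0,"az": 0}
    - {"fingers": 1,"tx": 0,"ty": 0,"tz": 0.03,"ax": 0,"ay": 0,"az": 0}
    - {"fingers": 1,"tx": 0,"ty": 0,"tz": 0.06,"ax": 0,"ay": 0,"az": 0}
    - {"fingers": 1,"tx": -0.03,"ty": 0,"tz": 0.09,"ax": 0,"ay": 0,"az": 0}
    - {"fingers": 1,"tx": -0.08,"ty": 0,"tz": 0.11,"ax": 0,"ay": 0,"az": 0}

```text
time_s: 22.13
tcp_pos: [0.5764, -0.0465, 0.1121]
ee_rot: [[-0.014, 0.117, 0.993], [-0.001, 0.993, -0.117], [-1.0, -0.003, -0.014]]
wrist_force: [1.0, 1.0, 0.0]
gripper_width: 0.007
```

Call:
play_rows:
  commands:
    - {"fingers": 1,"tx": -0.05,"ty": -0.02,"tz": 0,"ax": 0,"ay": 0,"az": 0}
    - {"fingers": 1,"tx": -0.1,"ty": -0.07,"tz": 0,"ax": 0,"ay": 0,"az": 0}
    - {"fingers": 1,"tx": -0.13,"ty": -0.12,"tz": 0,"ax": 0,"ay": 0,"az": 0}
    - {"fingers": 1,"tx": -0.13,"ty": -0.17,"tz": 0,"ax": 0,"ay": 0,"az": 0}
    - {"fingers": 1,"tx": -0.13,"ty": -0.22,"tz": 0,"ax": 0,"ay": 0,"az": 0}

```text
time_s: 22.55
tcp_pos: [0.5601, -0.2076, 0.2158]
ee_rot: [[0.001, 0.114, 0.993], [0.0, 0.993, -0.114], [-1.0, 0.001, 0.001]]
wrist_force: [1.3, -0.4, -0.4]
gripper_width: -0.001
```

Call:
play_rows:
  commands:
    - {"fingers": 1,"tx": 0,"ty": 0,"tz": 0,"ax": 0,"ay": 0,"az": 0}
    - {"fingers": 1,"tx": 0,"ty": 0,"tz": 0,"ax": 0,"ay": 0,"az": 0}
    - {"fingers": 1,"tx": 0,"ty": 0,"tz": 0,"ax": 0,"ay": 0,"az": 0}

```text
time_s: 22.8
tcp_pos: [0.5594, -0.2066, 0.2126]
ee_rot: [[-0.004, 0.117, 0.993], [0.001, 0.993, -0.117], [-1.0, 0.001, -0.004]]
wrist_force: [1.0, -0.2, -0.4]
gripper_width: 0.004
```

```bash
python3 - <<'E'
from station import viewer
from h import *
q=[.363,-.0215,-.1145]
BAR=np.array([[.125,.065,.052],[.125,-.065,.052],[.085,.125,.088],[.085,-.125,.088],[.085,.125,0],[.085,-.125,0]])
S=5;x0,y0,w,hh=195,140,130,95
p=viewer.capture('scene')
im=cv2.resize(p['image'][y0:y0+hh,x0:x0+w,::-1],None,fx=S,fy=S,interpolation=cv2.INTER_CUBIC)
P=((proj(p,place(BAR,q))+.5-[x0,y0])*S).round().astype(int)
for k in(0,2,4): cv2.line(im,tuple(map(int,P[k])),tuple(map(int,P[k+1])),(0,0,255),1)
cv2.imwrite('pics/shut.png',im)
# compare with the first picture
import pickle; a=pickle.load(open('p0.pkl','rb'))['scene']['image']
d=np.abs(a.astype(int)-p['image']).max(2)[140:240,195:320]; print('diff mean box area',d.mean(), 'max bar area',np.abs(a.astype(int)-p['image']).max(2)[195:222,235:300].mean())
t=lambda i: cv2.cvtColor(i,cv2.COLOR_RGB2GRAY).astype(np.float32)[190:225,235:300]
print('shift px',cv2.phaseCorrelate(t(a),t(p['image'])))
E
```

```text
diff mean box area 21.65136 max bar area 13.13903133903134
shift px ((0.1799496852134581, 0.26001071773730544), 0.8085579724959385)
```

View pics/shut.png

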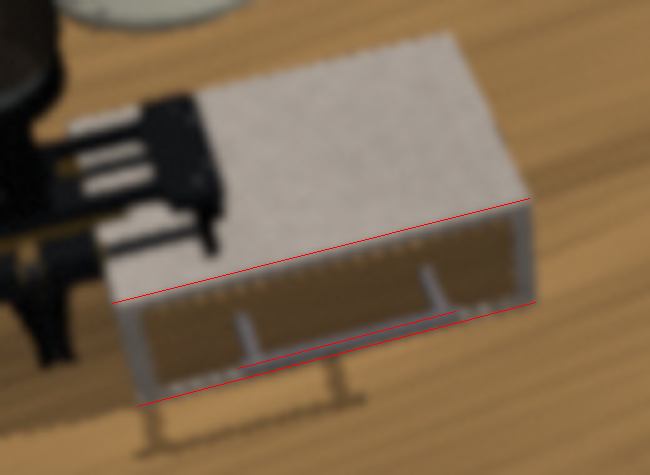

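```bash
python3 -c "
from station import job
print(job.finish_job())"
```

```text
the job is handed in; nothing more can be done
None
```

I've handed the job in. The drawer is shut with the teether lying flat inside and the tray seated on its posts above it. It took about 23 s of the 72 s allowed.

- **Drawer open:** I gripped the handle bar and pulled the drawer out by 153 mm.
- **Teether:** A picture after release showed it lying flat on the drawer floor, a little towards the front.
- **Tray:** It came down over the pins with no measurable sideways force. I let it go at the seated height (tool at 65.6 mm against 65.5 mm expected), and the picture showed it level and square.
- **Shutting:** I pushed the bar with closed fingers at about 0.18 m/s or less. At the end the force rose to about 15 N with no further movement, so the drawer was against its stop.
- **Last check:** The final picture matches the starting one to about 0.3 pixel, roughly 1 mm. The arm was clear of everything.

- **Not checked after shutting:** The tray and teether are out of sight inside, so their final state rests on the picture taken before the push.
- **Bar position:** The tool-derived shut position of the bar was about 1.7 mm further out than at the start. The picture comparison does not show a gap that large.
- **Unplanned contact:** While I was lowering to grip the tray, the fingertips briefly pressed on its floor with about 40 N. That was fingertip contact, not the gripper's body.
- **Other objects:** I did not measure the bystanders' positions again at the end. Nothing was planned near them and I saw no contact with them.

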